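Load a sample rack through the analyser's lane gate

TASK

Load the rack that holds the five tubes into the analyser: set it down in the loading lane in front of the sprung gate, push it along the lane through the gate, and go on pushing gently until you feel it come firmly home against the stop hidden under the hood, without ramming the stop. Then lift clear so that the gate swings shut behind the rack, and leave the rack standing upright at the stop. Leave the empty rack and the other things on the table alone.

Things in the scene. Friction and masses are not known exactly. Their poses are not given: they have to be found in the camera images.
- rack: the rack to load: white plastic tube rack, 170 mm long (its x), 30 mm wide (its y), 55 mm high, about 0.3 kg, five capped tubes in a row along its middle, cap tops at 83 mm. Origin: centre of its underside, z up. Both ends are alike (upright flat faces at x = +-85 mm), either may go first. Grip it across its 30 mm width, for instance at mid length
- empty_rack: a rack of the same shape without tubes; not wanted, leave it alone. Origin: centre of its underside
- analyser: white benchtop analyser, fixed to the table, with a straight open-topped loading lane. Origin: table level, on the lane's centre line, at the gate. x points along the lane into the machine (the push direction), y to the left of that, z up. Lane floor 6 mm above the origin, from x = -205 mm to under the hood. Housing from x = 255 mm on, 210 mm high, y = -75 to 190 mm
- lane_front (a point): on the lane floor, where the middle of the rack's underside goes when set down in front of the gate: 105 mm before the gate, 10 mm more or less is no matter (axes as the analyser's). Two rails guide the rack: 34 mm apart, with outward-flared lips, 18 mm high over the floor and 48 mm apart at the top edge. Before the gate nothing else stands above the lane
- gate_pin (a point): top of the gate's hinge pin, 70 mm above the table, at x = 0, y = +26 mm of the analyser frame. The hinge post (y = +25 to +39 mm) and the jamb opposite (y = -20 to -31 mm) stand beside the lane, 64 mm high
- gate (a joint): the sprung gate: an aluminium flap across the lane (42 mm long, 22 to 62 mm above the table) on an upright hinge pin. 0 = shut, grows to 1.5 rad as it swings into the machine, and only that way. A spring shuts it: about 0.6 N at its free edge starts it, 1.6 N holds it open. It drags along the side of what passes and shuts once that is 45 mm past the gate or lifted out of its way
- hood_mouth (a point): on the lane floor at the front edge of the hood, 185 mm past the gate (axes as the analyser's). The hood is 90 mm wide and 112 mm high over the table; its tunnel is 48 mm wide, its roof 92 mm over the lane floor
- plunger (a joint): rack-present plunger in the stop's rubber face (6 N/mm, springs back), pushed in by the rack's leading end: 0 = free, 0.006 m = rack touching the rubber; its own spring under 0.3 N. The stop lies under the hood, at a different place each time, 218 to 268 mm past the gate: feel for it slowly, press 6 to 10 N, let off slowly; over 20 N spoils the feeder. A rack let go stays by its friction
- spray_bottle: white round bottle, 54 mm across, 150 mm high, standing; leave alone. Origin: centre of its underside
- lancet_box: cardboard box 90 x 60 x 45 mm; leave alone. Origin: centre of its underside
- dish: steel bowl 100 mm across, 32 mm high; leave alone. Origin: centre of its underside
- swab_jar: glass jar with white lid, 68 mm across, 85 mm high; leave alone. Origin: centre of its underside
- tape_roll: white roll of tape, 70 mm across, 22 mm high; leave alone. Origin: centre of its underside
- marker: marker pen, 130 mm long, 16 mm thick, lying; leave alone. Origin: its underside at mid length
Not all that is in view belongs to the job. Leave any red look-alike of the rack alone.

How it is judged:
By the outcome, as a careful person would: the job done as asked, in the order asked, and still so for the second after the job is handed in, with the robot touching nothing.
It also fails if it takes over 61 s, if anything falls off the work surface, if the arm or the gripper's body presses on something with over 40 N, if the wrist force passes 120 N, or if a joint passes its speed limit or range.

ROBOT

A 7-joint arm with a two-finger parallel gripper is mounted at the origin on the work surface. World frame = base frame: x ahead of the robot, y to its left, z up, the work surface at z = 0. Lengths are in mm, angles in rad, forces in N, time in s.
With the tool pointing down it reaches from about 400 to 925 mm from the base axis. Payload 4.1 kg.
Tool frame: the origin (TCP) lies between the finger pads; the fingertips stand ahead of it and the grasp point (between the pads) lies 6 mm ahead of it (manip.tip_extent is the x of the fingertips in the tool frame, in mm); x points along the fingers, z is the direction in which the jaws open and shut, and the axes are right-handed (so a half turn about x gives the same grasp; the last joint's range is limited). The gripper opens to 85 mm and grips with 20 to 120 N. Pads are 22 mm wide; open, the fingers measure 114 mm over their backs; the gripper's body (76 mm by 85 mm) begins 54 mm behind the grasp point. The pads swing forward as they close: fully open they stand 13 mm farther back than shut.
Start: joints at [1.079, 0.398, 0.045, 1.537, -0.019, 1.207, -0.051], TCP at [248.843, -600.514, 256.347] pointing down, gripper open.
Joint ranges: [-2.82, 2.82], [-0.49, 2.23], [-1.37, 1.46], [0, 2.46], [-1.36, 4.5], [0.23, 2], [-2.94, 2.94]. Speed limits (rad/s): [2.57, 2.57, 3.14, 3.14, 3.14, 3.14, 3.14].

INTERFACE

Orientations are given as a 3x3 rotation matrix whose columns are the frame's x, y, z axes.
In Python, from bench import manip gives the robot as it stands.
- The arm moves only by the tool apply_moves, never from a script. Its argument "steps" is a list of rows, each an object of numbers: "dx", "dy", "dz": the shift along the tool's x, y, z in cm; "wx", "wy", "wz": the turn, a rotation vector about the tool's x, y, z in rad. A call has 1 to 5 rows; each row is the pose to reach, as a shift and turn from the pose measured when the call began, along the tool's axes at that moment; what a row does not reach only later rows make up. A row lasts 1/12 s, in which the tool goes at most 41.7 mm and 7.16 degrees, less where a joint would pass 70% of its speed; a pose out of reach is approached as far as the arm can. A call with a gripper value outside its range is refused whole. "claw" is the closure, from 0 (fully open) to 1 (shut), set as the call begins (left out, the last holds). The fingers move at their own pace and stop on an object; "squeeze" is the grip in N (left out, the last holds). Time passes only in rows, so rows that repeat a pose let the fingers close. It gives the time, the measured TCP pose, the force and the opening at its end, in the units of the state.
- manip.get_state(): the state, without advancing time (a new reading comes with each control period).
- manip.snapshot(name): name is "scene" or "top" or "wrist"; returns a dict with "image" (420x560x3 uint8, red, green, blue), "K" (3x3 intrinsics, pixels), "R" (3x3) and "t" (3): a world point X has camera coordinates R X + t; the wrist camera has in their place "T_tool_cam" (4x4, takes a point from camera to tool coordinates, whose origin is the TCP and whose axes are the tool frame's). Camera axes: x right, y down, z forward; pixel columns grow to the right and rows downward; lengths in mm; the calibration is good to about 2 mm. The wrist camera is an equidistant fisheye: a pixel r from the principal point sees the ray r / f radians off the axis. A picture is of the moment at which its call begins: read the wrist's pose just before it. There is no depth.
- manip.finish_job(): hands the job in, once; it reports no verdict.
The state is a dict: "time": time; "joints": joint angles; "joint_velocities": joint speeds; "joint_efforts": joint torques, N m; "position": TCP position; "tcp_rot": TCP orientation; "force": force on the tool from outside, world axes, zero at the start; "wrist_torque": the same for the moment, N m; "grip_width": opening from 0.0 (shut) to 1.0 (fully open).
Only numpy, scipy, OpenCV 4.12 (cv2) and the standard library are available. Lean on these libraries where they do the work, as an engineer would, in place of code of your own. Each camera call takes 0.05 s, during which the arm holds its last target.

## Working session

There is one attempt and no reset: what is moved stays moved. The work goes in short steps, Python scripts to look and compute and a tool call to move; the robot and the scene stay as the last step left them, time stands still between calls to the robot, and variables do not carry over. Pictures are saved under pics/ and viewed, and the job is handed in when it is done.

Besides the shell and the picture viewer there is one more tool, called after "Request:" as a command line: name --argument value ..., lists and objects as JSON in quotes. apply_moves: Moves the arm, as the interface text tells. Its arguments: {"type":"object","properties":{"steps":{"type":"array","items":{"type":"object","properties":{"dx":{"type":"number"},"dy":{"type":"number"},"dz":{"type":"number"},"wx":{"type":"number"},"wy":{"type":"number"},"wz":{"type":"number"}}}},"claw":{"type":"number"},"squeeze":{"type":"number"}},"required":["steps"]}

```bash
ls; mkdir -p pics
python3 - <<'E'
from bench import manip
import cv2,pickle
s=manip.get_state()
for k,v in s.items(): print(k,v)
print(manip.tip_extent)
d={}
for n in ("scene","top","wrist"):
    p=manip.snapshot(n); d[n]=p
    cv2.imwrite(f"pics/{n}0.png",cv2.cvtColor(p["image"],cv2.COLOR_RGB2BGR))
    print(n,{k:v for k,v in p.items() if k!="image"})
pickle.dump(d,open("p0.pkl","wb"))
E
```

```text
pics
time 0.0
joints [ 1.07899903  0.39914122  0.04505896  1.53791587 -0.01868336  1.20690296
 -0.05067843]
joint_velocities [ 4.68324447e-04 -8.24533698e-05  6.06812104e-04  2.02206828e-03
 -3.08253960e-04  6.10258566e-04 -6.81292416e-04]
joint_efforts [ 1.96289711e-04 -4.75119674e+01  1.36446118e+00 -2.54220271e+01
  1.14220465e-02  9.49226436e-03  4.31650193e-06]
position [ 248.57545522 -599.93789113  255.2807979 ]
tcp_rot [[-8.88374045e-04  9.23797528e-01  3.82880317e-01]
 [ 1.73148666e-03  3.82881315e-01 -9.23795919e-01]
 [-9.99998106e-01 -1.57724157e-04 -1.93968492e-03]]
force [ 0.02879211 -0.1720517  -0.27837218]
wrist_torque [-0.01925834 -0.06073543  0.032206  ]
grip_width 0.9996478709382409
25.0
scene {'K': array([[410.93178174,   0.        , 272.98555371],
       [  0.        , 410.93178174, 219.53905517],
       [  0.        ,   0.        ,   1.        ]]), 'R': array([[ 0.22665935,  0.9739533 , -0.00636484],
       [ 0.57223478, -0.13845343, -0.80831801],
       [-0.78814523,  0.17957065, -0.58871171]]), 't': array([-353.21695905, -222.89699039, 1447.52750467])}
top {'K':
[... 188 characters left out ...]
53986, -0.00547842],
       [-0.99385328,  0.03024771, -0.10649286],
       [ 0.10660957,  0.00226766, -0.99429837]]), 't': array([ 245.25552171,  534.86736169, 1018.72344268])}
wrist {'K': array([[325.1922621 ,   0.        , 280.39378919],
       [  0.        , 325.1922621 , 210.94505473],
       [  0.        ,   0.        ,   1.        ]]), 'T_tool_cam': array([[-4.07768533e-04, -3.01851995e-01,  9.53354712e-01,
        -1.16039350e+02],
       [-2.23674401e-04, -9.53354740e-01, -3.01852100e-01,
         7.73626776e+01],
       [ 9.99999892e-01, -3.36326833e-04,  3.21231500e-04,
         8.86994071e-01],
       [ 0.00000000e+00,  0.00000000e+00,  0.00000000e+00,
         1.00000000e+00]])}
```

View pics/scene0.png

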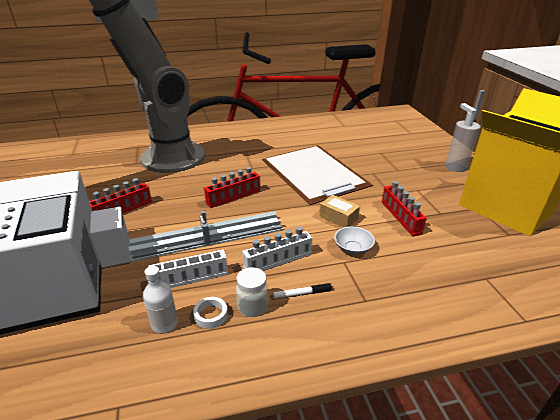

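View pics/top0.png

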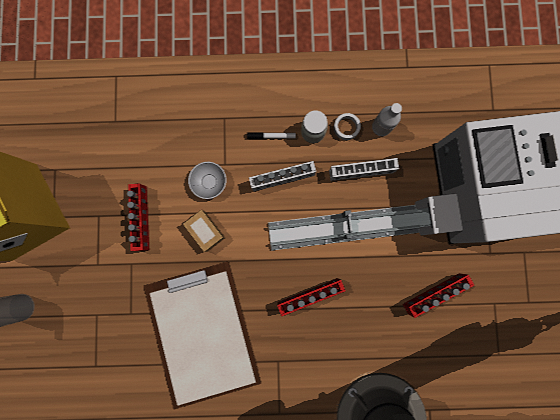

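View pics/wrist0.png

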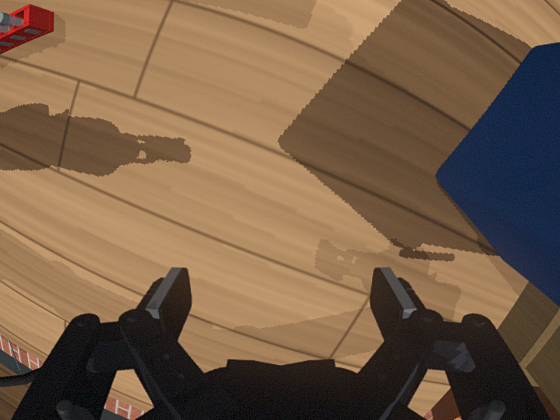

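The top view shows the tubed rack at about (283,176) and the empty rack at (365,168). The lane runs from (268,235) to the hood at about (430,215), with the gate near (347,222). I'll zoom in to measure.

Run:
```python
import cv2
i=cv2.imread("pics/top0.png")[150:260,240:460]
i=cv2.resize(i,None,fx=3.6,fy=3.6,interpolation=cv2.INTER_CUBIC)
cv2.imwrite("pics/topz.png",i)
i=cv2.imread("pics/scene0.png")[195:285,80:330]
cv2.imwrite("pics/scenez.png",cv2.resize(i,None,fx=3.2,fy=3.2,interpolation=cv2.INTER_CUBIC))
```

```text
(no output)
```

View pics/topz.png

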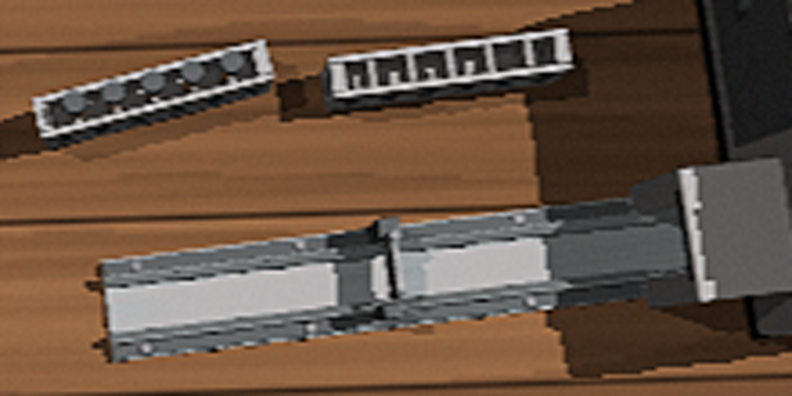

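View pics/scenez.png

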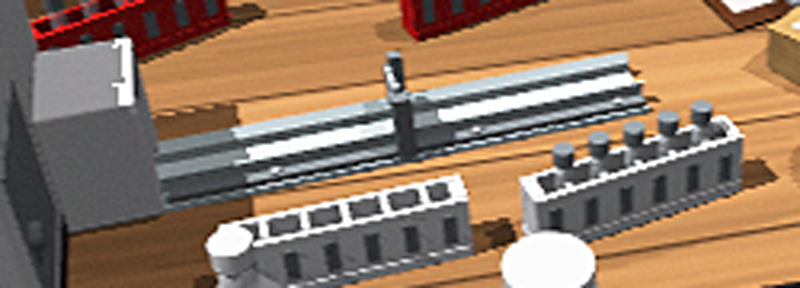

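```bash
cat > h.py <<'E'
import numpy as np,pickle
d=pickle.load(open("p0.pkl","rb"))
def ray(cam,uv,z):
    p=d[cam];c=-p["R"].T@p["t"]
    r=p["R"].T@np.linalg.inv(p["K"])@np.array([uv[0],uv[1],1.])
    return c+r*(z-c[2])/r[2]
def tz(u,v): return (240+(u+.5)/3.6-.5,150+(v+.5)/3.6-.5)
def sz(u,v): return (80+(u+.5)/3.2-.5,195+(v+.5)/3.2-.5)
E
python3 - <<'E'
from h import *
np.set_printoptions(precision=1,suppress=True)
print("rack top")
c=[ray("top",tz(*q),55) for q in [(33,98),(265,40),(275,78),(42,135)]]
for q in c: print(q)
m=np.mean(c,0);a=(c[1]+c[2]-c[0]-c[3])/2
print(m,np.linalg.norm(a),np.degrees(np.arctan2(a[1],a[0])))
caps=[(75,102),(115,93),(154,83),(195,72),(236,62)]
cp=[ray("top",tz(*q),83) for q in caps]; print(cp)
cs=[ray("scene",sz(*q),83) for q in [(564,149),(599,139),(634,130),(668,117),(701,107)]];print(cs)
print("hood");h=[ray("top",tz(*q),112) for q in [(680,170),(706,298)]];print(h)
print("floor front");print([ray("top",tz(*q),6) for q in [(105,289),(113,335)]])
print("floor far", [ray("top",tz(*q),6) for q in [(548,237),(551,284)]])
print("pin",ray("top",tz(386,224),70),ray("scene",sz(394,55),70))
print("rails front top z24?",[ray("top",tz(*q),24) for q in [(100,262),(110,361)]])
E
```

```text
rack top
[615.2 313.9  55. ]
[651.9 148.2  55. ]
[624.3 142.2  55. ]
[588.6 308.1  55. ]
[620.  228.1  55. ] 169.71303827560646 -77.68369864233367
[array([606.5, 282.6,  83. ]), array([611.9, 255. ,  83. ]), array([618.1, 227.9,  83. ]), array([624.9, 199.4,  83. ]), array([631. , 170.9,  83. ])]
[array([635. , 175.8,  83. ]), array([629.8, 202.2,  83. ]), array([625.5, 229. ,  83. ]), array([616.5, 256.7,  83. ]), array([610.6, 283.4,  83. ])]
hood
[array([ 543.3, -119. ,  112. ]), array([ 458.1, -130.3,  112. ])]
floor front
[array([481. , 268.4,   6. ]), array([447.3, 263.4,   6. ])]
floor far [array([509.3, -57.3,   6. ]), array([474.8, -57.5,   6. ])]
pin [516.9  70.8  70. ] [471.   69.7  70. ]
rails front top z24? [array([499.7, 270.8,  24. ]), array([428.5, 265.4,  24. ])]
```

Run:
```python
from h import *
import cv2
from scipy.optimize import least_squares
# lane fit
obs=[((185,45,112),(680,170)),((185,-45,112),(706,298)),((-205,17,6),(105,289)),((-205,-17,6),(113,335))]
def w(p,X): 
    c,s=np.cos(p[2]),np.sin(p[2]); return np.array([p[0]+c*X[0]-s*X[1],p[1]+s*X[0]+c*X[1],X[2]])
def proj(cam,X):
    q=d[cam]; x=q["K"]@(q["R"]@X+q["t"]); return x[:2]/x[2]
def f(p): return np.concatenate([proj("top",w(p,np.array(X,float)))-tz(*uv) for X,uv in obs])
r=least_squares(f,[483,62,np.radians(-84.6)]); p=r.x; print(p,np.degrees(p[2]),r.fun.round(2))
rk=[620.5,228.5,np.radians(-77.7)]
def draw(cam,off,sc,name,reg):
    im=cv2.imread(f"pics/{cam}0.png"); x0,y0,x1,y1=reg
    im=cv2.resize(im[y0:y1,x0:x1],None,fx=sc,fy=sc,interpolation=cv2.INTER_CUBIC)
    def L(p,A,B,col):
        a,b=[(tuple(int(round(v)) for v in (proj(cam,w(p,np.array(X,float)))-[x0,y0]+.5)*sc)) for X in (A,B)]
        cv2.line(im,a,b,col,1)
    for y in (17,-17): L(p,(-205,y,6),(185,y,6),(0,255,0))
    for y in (24,-24): L(p,(-205,y,24),(185,y,24),(255,0,0))
    L(p,(0,26,0),(0,26,70),(0,0,255));L(p,(0,-20,64),(0,-31,64),(0,255,255))
    L(p,(0,25,64),(0,39,64),(0,255,255));L(p,(0,26,22),(0,-16,22),(255,0,255));L(p,(0,26,62),(0,-16,62),(255,0,255))
    L(p,(185,-45,0),(185,-45,112),(0,255,0));L(p,(185,45,112),(185,-45,112),(0,255,0));L(p,(185,45,0),(185,45,112),(0,255,0))
    for z in (0,55):
        C=[(85,15,z),(85,-15,z),(-85,-15,z),(-85,15,z)]
        for k in range(4): L(rk,C[k],C[k-1],(0,165,255))
    L(rk,(0,0,83),(0,0,0),(0,165,255))
    cv2.imwrite(name,im)
draw("top",0,3.6,"pics/ov_t.png",(240,150,460,260))
draw("scene",0,3.2,"pics/ov_s.png",(80,195,330,285))
```

```text
[483.34596306  60.53892899  -1.47623536] -84.58205596712033 [ 0.09 -0.98 -0.95  0.93  0.82 -0.01  0.15  0.08]
```

View pics/ov_t.png

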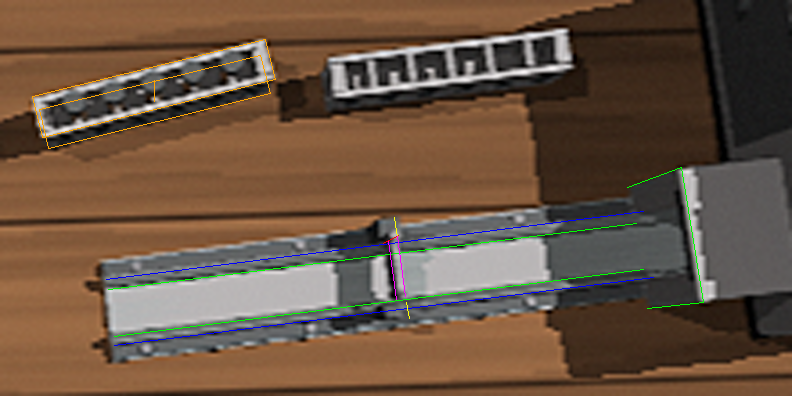

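View pics/ov_s.png

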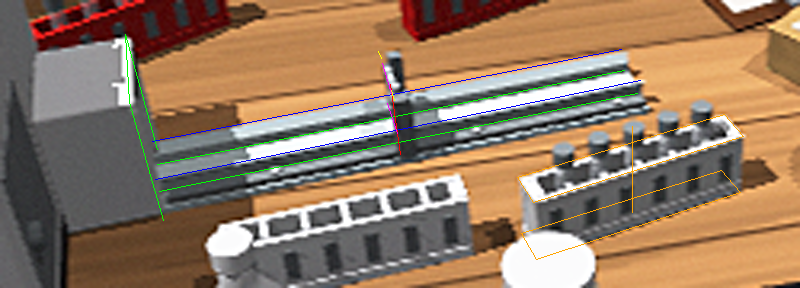

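```bash
cat >> h.py <<'E'
def to(x,y,z,jaw,st=None):
    """tool-frame shift (cm) and rotvec to reach world TCP pos, tool down, jaw axis angle (deg)"""
    from scipy.spatial.transform import Rotation as Ro
    if st is None:
        from bench import manip; st=manip.get_state()
    Rm=np.array(st["tcp_rot"]);a=np.radians(jaw)
    X=np.array([0,0,-1.]);Z=np.array([np.cos(a),np.sin(a),0]);Y=np.cross(Z,X)
    Rt=np.column_stack([X,Y,Z])
    dd=Rm.T@(np.array([x,y,z])-st["position"])/10
    return dd.round(2),Ro.from_matrix(Rm.T@Rt).as_rotvec().round(3)
def show():
    from bench import manip; s=manip.get_state()
    Rm=np.array(s["tcp_rot"])
    print("t",s["time"],"pos",np.round(s["position"],1),"jaw",np.degrees(np.arctan2(Rm[1,2],Rm[0,2])).round(2),"tilt",np.round(Rm[:,0],3),"F",np.round(s["force"],2),"grip",round(s["grip_width"],3))
    return s
E
python3 -c "
from h import *
s=show();print(to(620.5,228.5,320,12.3))"
```

```text
t 0.15 pos [ 248.7 -600.1  255.5] jaw -67.49 tilt [-0.001  0.001 -1.   ] F [-0.49 -0.78  0.4 ] grip 0.996
(array([ -6.36,  66.07, -62.32]), array([-1.393e+00, -1.000e-03, -1.000e-03]))
```

Request:
apply_moves --steps '[{"dx": -4, "dy": 1, "dz": -1}, {"dx": -8, "dy": 3, "dz": -3}, {"dx": -8, "dy": 6, "dz": -5.7, "wx": -0.12}, {"dx": -8, "dy": 9, "dz": -8.5, "wx": -0.24}, {"dx": -8, "dy": 12, "dz": -11.3, "wx": -0.36}]' --claw 0 --squeeze 40

```text
invalid input at $.steps[0]: expected keys dx, dy, dz, wx, wy, wz
```

```bash
python3 -c "
from h import *
s=show();print(to(620.5,228.5,300,12.3))"
```

```text
t 0.15 pos [ 248.7 -600.1  255.5] jaw -67.49 tilt [-0.001  0.001 -1.   ] F [-0.49 -0.78  0.4 ] grip 0.996
(array([ -4.36,  66.07, -62.31]), array([-1.393e+00, -1.000e-03, -1.000e-03]))
```

Request:
apply_moves --steps '[{"dx": -4, "dy": 1, "dz": -1, "wx": 0, "wy": 0, "wz": 0}, {"dx": -8, "dy": 3, "dz": -3, "wx": 0, "wy": 0, "wz": 0}, {"dx": -8, "dy": 6, "dz": -5.7, "wx": -0.12, "wy": 0, "wz": 0}, {"dx": -8, "dy": 9, "dz": -8.5, "wx": -0.24, "wy": 0, "wz": 0}, {"dx": -8, "dy": 12, "dz": -11.3, "wx": -0.36, "wy": 0, "wz": 0}]' --claw 0 --squeeze 40

```text
time: 0.57
position: [316.0, -450.5, 336.5]
tcp_rot: [[0.001, 0.726, 0.687], [-0.0, 0.687, -0.726], [-1.0, 0.0, 0.0]]
force: [0.7, 0.9, 0.3]
grip_width: 0.999
```

```bash
python3 -c "
from h import *
s=show();print(to(620.5,228.5,300,12.3))"
```

```text
t 0.5667 pos [ 316.  -450.5  336.5] jaw -46.59 tilt [ 0.001 -0.    -1.   ] F [0.72 0.91 0.34] grip 0.999
(array([  3.66,  68.78, -28.4 ]), array([-1.028e+00,  1.000e-03, -0.000e+00]))
```

Request:
apply_moves --steps '[{"dx": 0, "dy": 3.8, "dz": -1.6, "wx": -0.12, "wy": 0, "wz": 0}, {"dx": 0, "dy": 7.6, "dz": -3.1, "wx": -0.24, "wy": 0, "wz": 0}, {"dx": 0, "dy": 11.4, "dz": -4.7, "wx": -0.36, "wy": 0, "wz": 0}, {"dx": 0, "dy": 15.2, "dz": -6.2, "wx": -0.48, "wy": 0, "wz": 0}, {"dx": 0, "dy": 19, "dz": -7.8, "wx": -0.6, "wy": 0, "wz": 0}]'

```text
time: 0.98
position: [400.7, -261.3, 336.5]
tcp_rot: [[0.0, 0.206, 0.979], [-0.0, 0.979, -0.206], [-1.0, -0.0, 0.001]]
force: [0.8, -0.6, -0.3]
grip_width: 1.001
```

```bash
python3 -c "
from h import *
s=show();print(to(620.5,228.5,280,12.3))"
```

```text
t 0.9833 pos [ 400.7 -261.3  336.5] jaw -11.88 tilt [ 0. -0. -1.] F [ 0.77 -0.64 -0.26] grip 1.001
(array([ 5.64, 52.46, 11.42]), array([-0.422,  0.   ,  0.   ]))
```

Request:
apply_moves --steps '[{"dx": 0, "dy": 4, "dz": 0.9, "wx": -0.1, "wy": 0, "wz": 0}, {"dx": 0, "dy": 8, "dz": 1.8, "wx": -0.2, "wy": 0, "wz": 0}, {"dx": 0, "dy": 12, "dz": 2.6, "wx": -0.3, "wy": 0, "wz": 0}, {"dx": 0, "dy": 16, "dz": 3.5, "wx": -0.4, "wy": 0, "wz": 0}, {"dx": 0, "dy": 20, "dz": 4.4, "wx": -0.422, "wy": 0, "wz": 0}]'

```text
time: 1.4
position: [485.0, -72.7, 336.5]
tcp_rot: [[0.001, -0.216, 0.976], [-0.001, 0.976, 0.216], [-1.0, -0.001, 0.0]]
force: [0.5, -0.4, 1.0]
grip_width: 0.998
```

```bash
python3 -c "
from h import *
s=show();print(to(620.5,228.5,280,12.3))"
```

```text
t 1.4 pos [485.  -72.7 336.5] jaw 12.5 tilt [ 0.001 -0.001 -1.   ] F [ 0.53 -0.37  1.  ] grip 0.998
(array([ 5.62, 26.48, 19.74]), array([0.003, 0.   , 0.001]))
```

Request:
apply_moves --steps '[{"dx": 0.5, "dy": 3.3, "dz": 2.5, "wx": 0, "wy": 0, "wz": 0}, {"dx": 1, "dy": 6.6, "dz": 4.9, "wx": 0, "wy": 0, "wz": 0}, {"dx": 2, "dy": 9.8, "dz": 7.3, "wx": 0, "wy": 0, "wz": 0}, {"dx": 3, "dy": 13, "dz": 9.7, "wx": 0, "wy": 0, "wz": 0}, {"dx": 4, "dy": 16.2, "dz": 12.1, "wx": 0, "wy": 0, "wz": 0}]'

```text
time: 1.82
position: [568.6, 113.2, 295.8]
tcp_rot: [[0.001, -0.216, 0.976], [-0.001, 0.976, 0.216], [-1.0, -0.002, 0.001]]
force: [0.7, -0.7, 0.0]
grip_width: 0.999
```

Request:
apply_moves --steps '[{"dx": 0.5, "dy": 3.3, "dz": 2.5, "wx": 0, "wy": 0, "wz": 0}, {"dx": 1, "dy": 6.6, "dz": 4.9, "wx": 0, "wy": 0, "wz": 0}, {"dx": 1.6, "dy": 10.3, "dz": 7.6, "wx": 0, "wy": 0, "wz": 0}, {"dx": 1.6, "dy": 10.3, "dz": 7.6, "wx": 0, "wy": 0, "wz": 0}]'

```text
time: 2.15
position: [619.6, 239.0, 277.4]
tcp_rot: [[-0.002, -0.225, 0.974], [0.005, 0.974, 0.225], [-1.0, 0.006, -0.001]]
force: [-1.9, -0.2, -0.5]
grip_width: 1.001
```

```bash
python3 -c "
from h import *
from bench import manip
import cv2
s=show();print(to(620.5,228.5,280,12.3))
p=manip.snapshot('wrist');pickle.dump((s,p),open('w1.pkl','wb'))
cv2.imwrite('pics/w1.png',cv2.cvtColor(p['image'],cv2.COLOR_RGB2BGR))"
```

```text
t 2.15 pos [619.6 239.  277.4] jaw 13.0 tilt [-0.002  0.005 -1.   ] F [-1.88 -0.23 -0.55] grip 1.001
(array([-0.27, -1.04, -0.15]), array([ 0.012, -0.001, -0.006]))
```

View pics/w1.png

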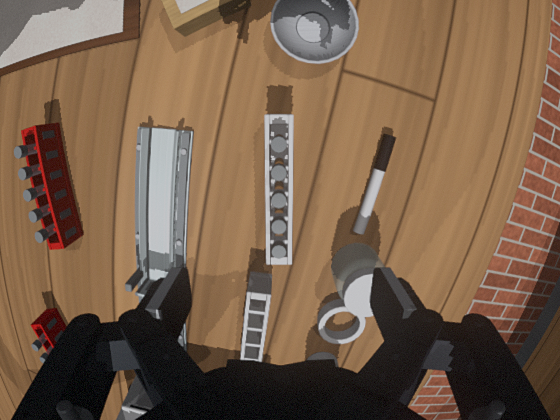

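```bash
cat >> h.py <<'E'
def wray(sp,uv,z):
    s,p=sp;K=p["K"];T=p["T_tool_cam"]
    a=np.array([(uv[0]-K[0,2])/K[0,0],(uv[1]-K[1,2])/K[1,1]]);th=np.linalg.norm(a)
    v=np.array([*(a/th*np.sin(th)),np.cos(th)])
    Rm=np.array(s["tcp_rot"]);c=Rm@T[:3,3]+s["position"];r=Rm@T[:3,:3]@v
    return c+r*(z-c[2])/r[2]
def wproj(sp,X):
    s,p=sp;K=p["K"];T=p["T_tool_cam"];Rm=np.array(s["tcp_rot"])
    q=T[:3,:3].T@(Rm.T@(np.array(X)-s["position"])-T[:3,3])
    r=np.hypot(q[0],q[1]);th=np.arctan2(r,q[2])
    return K[:2,2]+K[0,0]*th*q[:2]/r
E
python3 - <<'E'
from h import *
import cv2
np.set_printoptions(precision=1,suppress=True)
sp=pickle.load(open("w1.pkl","rb"))
c=[wray(sp,q,55) for q in [(265.5,115),(292,115),(291.5,264),(266,264)]]
for q in c: print(q)
m=np.mean(c,0);a=(c[3]+c[2]-c[0]-c[1])/2
print("rack",m,np.linalg.norm(a),np.degrees(np.arctan2(a[1],a[0])))
print([wray(sp,q,83) for q in [(279,145),(279,173),(279,200),(279,227),(278.5,252)]])
im=cv2.imread("pics/w1.png")
cv2.imwrite("pics/w1z.png",cv2.resize(im[110:300,110:310],None,fx=3.1,fy=3.1,interpolation=cv2.INTER_CUBIC))
E
```

```text
[588.1 307.3  55. ]
[614.7 313.4  55. ]
[653.3 150.2  55. ]
[624.5 143.5  55. ]
rack [620.1 228.6  55. ] 167.71463169508874 -77.08984679423253
[array([608.2, 282.5,  83. ]), array([614.4, 255.9,  83. ]), array([620.4, 229.4,  83. ]), array([626.8, 201.6,  83. ]), array([632.5, 174.3,  83. ])]
```

View pics/w1z.png

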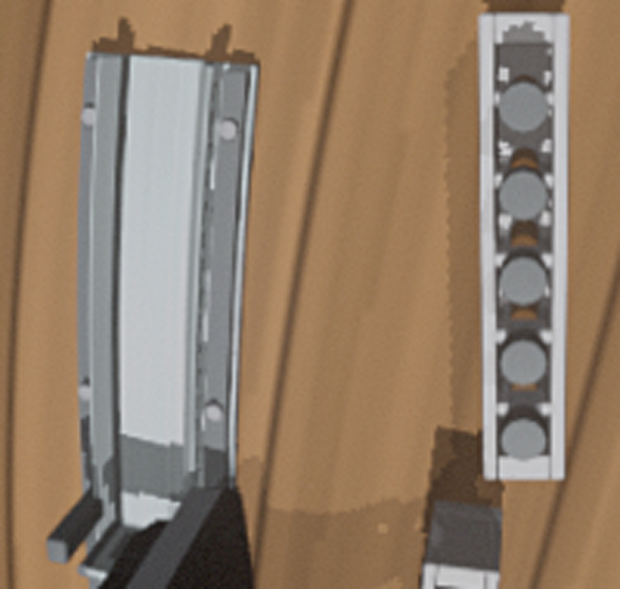

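Run:
```python
from h import *
np.set_printoptions(precision=1,suppress=True)
sp=pickle.load(open("w1.pkl","rb"))
z=lambda u,v:(110+(u+.5)/3.1-.5,110+(v+.5)/3.1-.5)
for n,q,h in [("floor L front",(129,58),6),("R front",(205,64),6),("L far",(120,430),6),("R far",(185,440),6),("lip? L",(95,56),24),("lip R",(215,64),24),("outer L",(87,55),0),("outer R",(259,65),0)]:
    print(n,wray(sp,z(*q),h))
show();print(to(620.2,228.6,100,12.6))
# expected lane pts from earlier fit
p=[483.3,60.5,-1.47624];c,s=np.cos(p[2]),np.sin(p[2])
for X in [(-205,-17),(-205,17),(-45,-17),(-45,17)]: print(X,p[0]+c*X[0]-s*X[1],p[1]+s*X[0]+c*X[1])
```

```text
floor L front [448.7 264.    6. ]
R front [481.7 267.1   6. ]
L far [464.  101.4   6. ]
R far [495.1 104.7   6. ]
lip? L [441.3 264.7  24. ]
lip R [491.3 269.9  24. ]
outer L [427.  261.4   0. ]
outer R [502.3 270.1   0. ]
t 2.2 pos [619.5 236.6 277.7] jaw 12.93 tilt [-0.  0. -1.] F [ 0.7  0.1 -0.2] grip 1.003
(array([17.8, -0.9, -0.1]), array([ 0., -0., -0.]))
(-205, -17) 447.020766264935 262.9791772000186
(-205, 17) 480.8688841971323 266.1893037470667
(-45, -17) 462.1272441333966 103.69391634261946
(-45, 17) 495.97536206559386 106.90404288966754
```

Request:
apply_moves --steps '[{"dx": 3.5, "dy": -0.8, "dz": -0.1, "wx": 0.006, "wy": 0, "wz": 0}, {"dx": 7.5, "dy": -0.8, "dz": -0.1, "wx": 0.006, "wy": 0, "wz": 0}, {"dx": 11, "dy": -0.8, "dz": -0.1, "wx": 0.006, "wy": 0, "wz": 0}, {"dx": 13.5, "dy": -0.8, "dz": -0.1, "wx": 0.006, "wy": 0, "wz": 0}, {"dx": 15, "dy": -0.8, "dz": -0.1, "wx": 0.006, "wy": 0, "wz": 0}]'

```text
time: 2.62
position: [617.9, 225.7, 123.7]
tcp_rot: [[-0.008, -0.216, 0.976], [-0.001, 0.976, 0.216], [-1.0, 0.001, -0.008]]
force: [-0.7, 0.2, 0.4]
grip_width: 1.003
```

```bash
python3 -c "
from h import *
s=show();print(to(620.2,228.6,47,12.6))"
```

```text
t 2.6167 pos [617.9 225.7 123.7] jaw 12.5 tilt [-0.008 -0.001 -1.   ] F [-0.66  0.21  0.35] grip 1.003
(array([7.67, 0.23, 0.34]), array([-0.002, -0.008, -0.001]))
```

Request:
apply_moves --steps '[{"dx": 2.5, "dy": 0.25, "dz": 0.3, "wx": 0, "wy": -0.008, "wz": 0}, {"dx": 5, "dy": 0.25, "dz": 0.3, "wx": 0, "wy": -0.008, "wz": 0}, {"dx": 7, "dy": 0.25, "dz": 0.3, "wx": 0, "wy": -0.008, "wz": 0}, {"dx": 7.7, "dy": 0.25, "dz": 0.3, "wx": 0, "wy": -0.008, "wz": 0}, {"dx": 7.7, "dy": 0.25, "dz": 0.3, "wx": 0, "wy": -0.008, "wz": 0}]'

```text
time: 3.03
position: [618.4, 226.4, 44.7]
tcp_rot: [[-0.004, -0.215, 0.977], [-0.002, 0.977, 0.215], [-1.0, -0.001, -0.004]]
force: [0.1, 0.2, -0.5]
grip_width: 0.999
```

```bash
python3 -c "
from h import *
from bench import manip
import cv2
s=show();print(to(620.2,228.6,47,12.6))
p=manip.snapshot('wrist')
cv2.imwrite('pics/w2.png',cv2.cvtColor(p['image'],cv2.COLOR_RGB2BGR))"
```

```text
t 3.0333 pos [618.4 226.4  44.7] jaw 12.42 tilt [-0.004 -0.002 -1.   ] F [ 0.14  0.21 -0.46] grip 0.999
(array([-0.23,  0.18,  0.22]), array([-0.003, -0.004,  0.001]))
```

View pics/w2.png

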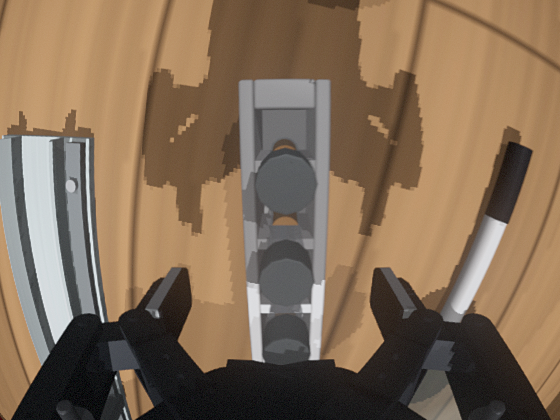

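The open fingers straddle the rack (columns 240–330, fingers at 175 and 390), so it's centred. I'll trim the position and close.

Request:
apply_moves --steps '[{"dx": -0.2, "dy": 0.15, "dz": 0.2, "wx": 0, "wy": -0.004, "wz": 0}, {"dx": -0.2, "dy": 0.15, "dz": 0.2, "wx": 0, "wy": -0.004, "wz": 0}]'

```text
time: 3.25
position: [622.9, 229.9, 50.9]
tcp_rot: [[0.007, -0.215, 0.977], [0.002, 0.977, 0.215], [-1.0, 0.0, 0.007]]
force: [-0.1, 1.0, 0.1]
grip_width: 0.999
```

Request:
apply_moves --steps '[{"dx": 0, "dy": 0, "dz": 0, "wx": 0, "wy": 0, "wz": 0}, {"dx": 0, "dy": 0, "dz": 0, "wx": 0, "wy": 0, "wz": 0}, {"dx": 0, "dy": 0, "dz": 0, "wx": 0, "wy": 0, "wz": 0}, {"dx": 0, "dy": 0, "dz": 0, "wx": 0, "wy": 0, "wz": 0}, {"dx": 0, "dy": 0, "dz": 0, "wx": 0, "wy": 0, "wz": 0}]' --claw 1 --squeeze 40

```text
time: 3.67
position: [622.6, 229.9, 51.2]
tcp_rot: [[0.006, -0.215, 0.977], [0.002, 0.977, 0.215], [-1.0, 0.0, 0.006]]
force: [-0.7, -1.1, -2.6]
grip_width: 0.342
```

Request:
apply_moves --steps '[{"dx": 0, "dy": 0, "dz": 0, "wx": 0, "wy": 0, "wz": 0}, {"dx": 0, "dy": 0, "dz": 0, "wx": 0, "wy": 0, "wz": 0}, {"dx": 0, "dy": 0, "dz": 0, "wx": 0, "wy": 0, "wz": 0}]'

```text
time: 3.92
position: [622.6, 229.9, 51.2]
tcp_rot: [[0.006, -0.215, 0.977], [0.002, 0.977, 0.215], [-1.0, 0.0, 0.006]]
force: [-0.1, 0.3, 0.3]
grip_width: 0.346
```

```bash
python3 -c "
from h import *
from bench import manip
s=show()"
```

```text
t 3.9167 pos [622.6 229.9  51.2] jaw 12.42 tilt [ 0.006  0.002 -1.   ] F [-0.13  0.34  0.35] grip 0.346
```

Request:
apply_moves --steps '[{"dx": -2, "dy": 0, "dz": 0, "wx": 0, "wy": 0, "wz": 0}, {"dx": -4.5, "dy": 0, "dz": 0, "wx": 0, "wy": -0.006, "wz": 0}, {"dx": -7, "dy": 0, "dz": 0, "wx": 0, "wy": -0.006, "wz": 0}, {"dx": -7, "dy": 0, "dz": 0, "wx": 0, "wy": -0.006, "wz": 0}]'

```text
time: 4.25
position: [624.7, 231.3, 125.7]
tcp_rot: [[0.019, -0.215, 0.976], [0.006, 0.977, 0.215], [-1.0, 0.002, 0.02]]
force: [1.5, 1.0, -2.9]
grip_width: 0.348
```

```bash
python3 -c "
from h import *
s=show();print(to(474.2,166.6,110,5.3))"
```

```text
t 4.25 pos [624.7 231.3 125.7] jaw 12.41 tilt [ 0.019  0.006 -1.   ] F [ 1.51  1.02 -2.85] grip 0.348
(array([  1.23,  -3.09, -16.11]), array([ 0.124,  0.02 , -0.003]))
```

Request:
apply_moves --steps '[{"dx": 0, "dy": -0.6, "dz": -3.2, "wx": 0.03, "wy": 0.02, "wz": 0}, {"dx": 0, "dy": -1.2, "dz": -6.4, "wx": 0.06, "wy": 0.02, "wz": 0}, {"dx": 0, "dy": -1.8, "dz": -9.6, "wx": 0.1, "wy": 0.02, "wz": 0}, {"dx": 0, "dy": -2.4, "dz": -12.8, "wx": 0.124, "wy": 0.02, "wz": 0}, {"dx": 0, "dy": -2.9, "dz": -15.4, "wx": 0.124, "wy": 0.02, "wz": 0}]'

```text
time: 4.67
position: [476.9, 168.1, 120.5]
tcp_rot: [[-0.005, -0.092, 0.996], [0.001, 0.996, 0.092], [-1.0, 0.001, -0.004]]
force: [-0.2, 0.1, -2.8]
grip_width: 0.345
```

Request:
apply_moves --steps '[{"dx": 0, "dy": 0, "dz": 0, "wx": 0, "wy": 0, "wz": 0}, {"dx": 0, "dy": 0, "dz": 0, "wx": 0, "wy": 0, "wz": 0}]'

```text
time: 4.83
position: [474.2, 166.3, 118.7]
tcp_rot: [[-0.008, -0.092, 0.996], [-0.002, 0.996, 0.092], [-1.0, -0.001, -0.008]]
force: [-0.5, 0.6, -3.7]
grip_width: 0.343
```

```bash
python3 -c "
from h import *
from bench import manip
import cv2
s=show();print(to(474.2,166.6,88,5.3))
p=manip.snapshot('wrist');pickle.dump((s,p),open('w3.pkl','wb'))
cv2.imwrite('pics/w3.png',cv2.cvtColor(p['image'],cv2.COLOR_RGB2BGR))
p=manip.snapshot('top')
cv2.imwrite('pics/t3.png',cv2.resize(cv2.cvtColor(p['image'],cv2.COLOR_RGB2BGR)[130:270,230:460],None,fx=3.4,fy=3.4,interpolation=cv2.INTER_CUBIC))
"
```

```text
t 4.8333 pos [474.2 166.3 118.7] jaw 5.25 tilt [-0.008 -0.002 -1.   ] F [-0.48  0.56 -3.67] grip 0.343
(array([3.07, 0.03, 0.03]), array([-0.001, -0.008,  0.001]))
```

View pics/w3.png

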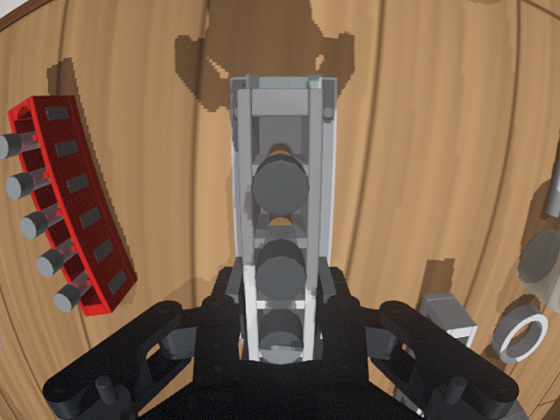

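View pics/t3.png

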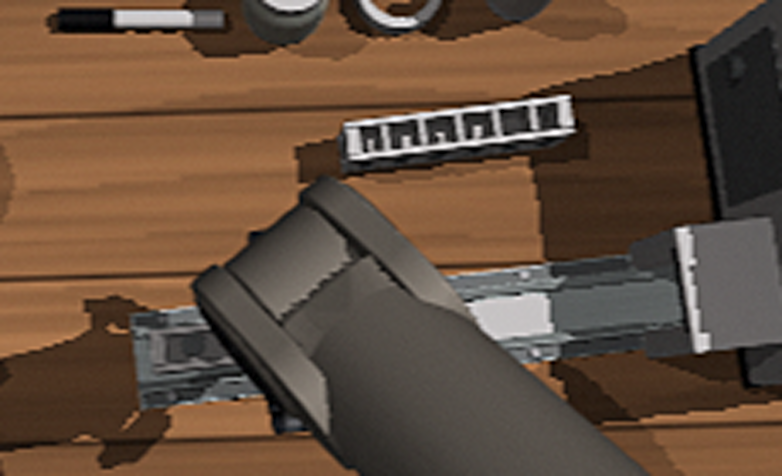

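Run:
```python
from h import *
import cv2
np.set_printoptions(precision=1,suppress=True)
sp=pickle.load(open("w3.pkl","rb"))
im=cv2.imread("pics/w3.png")
cv2.imwrite("pics/w3z.png",cv2.resize(im[65:275,220:350],None,fx=2.8,fy=2.8,interpolation=cv2.INTER_CUBIC))
# predicted projections of fitted lane
a=np.radians(-84.7);g=np.array([483.5,60.5])
u=np.array([np.cos(a),np.sin(a)]);n=np.array([-u[1],u[0]])
for y,z in [(17,6),(-17,6),(24,24),(-24,24),(37.5,0),(-37.5,0)]:
    for x in (-205,-130): 
        P=np.append(g+u*x+n*y,z); print((x,y,z),wproj(sp,P),(wproj(sp,P)-[220,65])*2.8)
```

```text
(-205, 17, 6) [304.9  79.5] [237.8  40.5]
(-130, 17, 6) [303.9 184.6] [234.9 334.9]
(-205, -17, 6) [255.6  79.6] [99.6 40.8]
(-130, -17, 6) [256.8 184.6] [103.1 334.8]
(-205, 24, 24) [317.7  77.1] [273.7  33.9]
(-130, 24, 24) [315.9 190.7] [268.7 352. ]
(-205, -24, 24) [242.3  77.3] [62.3 34.3]
(-130, -24, 24) [244.3 190.6] [ 68.1 351.8]
(-205, 37.5, 0) [333.1  81.1] [316.6  45.1]
(-130, 37.5, 0) [330.8 183. ] [310.3 330.4]
(-205, -37.5, 0) [227.7  81.3] [21.5 45.6]
(-130, -37.5, 0) [230.1 182.9] [ 28.4 330.1]
```

View pics/w3z.png

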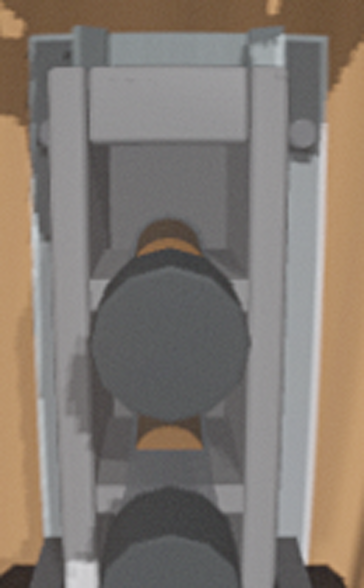

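Run:
```python
from h import *
from bench import manip
import cv2
np.set_printoptions(precision=1,suppress=True)
s=show();p=manip.snapshot('wrist');sp=(s,p);pickle.dump(sp,open('w4.pkl','wb'))
im=cv2.cvtColor(p['image'],cv2.COLOR_RGB2BGR)
cv2.imwrite("pics/w4z.png",cv2.resize(im[65:275,220:350],None,fx=2.8,fy=2.8,interpolation=cv2.INTER_CUBIC))
Z=lambda P:(wproj(sp,P)-[220,65])*2.8
a=np.radians(-84.7);g=np.array([483.5,60.5])
u=np.array([np.cos(a),np.sin(a)]);n=np.array([-u[1],u[0]])
for y,z in [(24,24),(-24,24),(37.5,0),(-37.5,0)]:
        P=np.append(g+u*-205+n*y,z); print((y,z),Z(P))
Rm=np.array(s["tcp_rot"])
for sg in (15,-15): 
  for hx in (-3.8,):
    P=s["position"]+Rm@np.array([hx,86-1.3,sg]); print("rack end",P,Z(P))
```

```text
t 4.9333 pos [477.5 168.3 120. ] jaw 5.25 tilt [-0.  0. -1.] F [-0.1  0.6 -3.8] grip 0.344
(24, 24) [256.1  42.2]
(-24, 24) [46.5 43.6]
(37.5, 0) [300.3  52.5]
(-37.5, 0) [ 7.3 54.2]
rack end [484.7 254.  123.9] [288.6  63.4]
rack end [454.8 251.2 124. ] [41.4 63.7]
```

View pics/w4z.png

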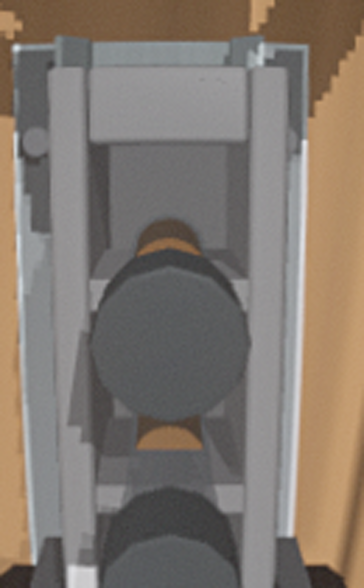

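```bash
python3 -c "
from h import *
s=show();print(to(475,167.6,85,5.25))"
```

```text
t 4.9833 pos [478.  168.7 120.3] jaw 5.25 tilt [-0.004  0.002 -1.   ] F [ 0.38  0.25 -3.24] grip 0.35
(array([ 3.53, -0.09, -0.3 ]), array([-0.   , -0.003, -0.002]))
```

Request:
apply_moves --steps '[{"dx": 1.5, "dy": -0.1, "dz": -0.3, "wx": 0, "wy": 0, "wz": 0}, {"dx": 3, "dy": -0.1, "dz": -0.3, "wx": 0, "wy": 0, "wz": 0}, {"dx": 3.8, "dy": -0.1, "dz": -0.3, "wx": 0, "wy": 0, "wz": 0}, {"dx": 3.8, "dy": -0.1, "dz": -0.3, "wx": 0, "wy": 0, "wz": 0}, {"dx": 3.8, "dy": -0.1, "dz": -0.3, "wx": 0, "wy": 0, "wz": 0}]'

```text
time: 5.4
position: [475.4, 168.0, 82.0]
tcp_rot: [[-0.004, -0.092, 0.996], [0.003, 0.996, 0.092], [-1.0, 0.003, -0.004]]
force: [0.2, 0.3, -3.8]
grip_width: 0.343
```

Run:
```python
from h import *
from bench import manip
import cv2
np.set_printoptions(precision=1,suppress=True)
s=show();print(to(475,167.6,57,5.25));p=manip.snapshot('wrist');sp=(s,p)
im=cv2.cvtColor(p['image'],cv2.COLOR_RGB2BGR)
cv2.imwrite("pics/w5z.png",cv2.resize(im[65:275,220:350],None,fx=2.8,fy=2.8,interpolation=cv2.INTER_CUBIC))
show()
```

```text
t 5.4 pos [475.4 168.   82. ] jaw 5.26 tilt [-0.  0. -1.] F [ 0.2  0.3 -3.8] grip 0.343
(array([ 2.5, -0. , -0. ]), array([ 0., -0., -0.]))
t 5.45 pos [475.8 168.2  82.6] jaw 5.26 tilt [-0.  0. -1.] F [ 1.   0.2 -2.8] grip 0.342
```

View pics/w5z.png

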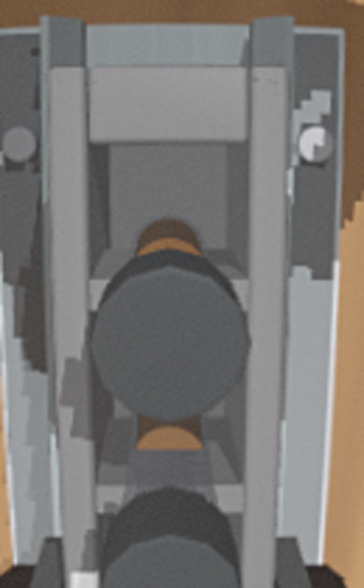

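Lips (40–293) and rack (48–286) share the same centre, so the rack is aligned. Lowering straight down.

Request:
apply_moves --steps '[{"dx": 0.7, "dy": 0, "dz": 0, "wx": 0, "wy": 0, "wz": 0}, {"dx": 1.4, "dy": 0, "dz": 0, "wx": 0, "wy": 0, "wz": 0}, {"dx": 2.0, "dy": 0, "dz": 0, "wx": 0, "wy": 0, "wz": 0}, {"dx": 2.4, "dy": 0, "dz": 0, "wx": 0, "wy": 0, "wz": 0}, {"dx": 2.5, "dy": 0, "dz": 0, "wx": 0, "wy": 0, "wz": 0}]'

```text
time: 5.87
position: [475.4, 168.1, 57.2]
tcp_rot: [[-0.004, -0.092, 0.996], [0.002, 0.996, 0.092], [-1.0, 0.003, -0.004]]
force: [-2.7, -0.7, 6.0]
grip_width: 0.347
```

Request:
apply_moves --steps '[{"dx": 0.05, "dy": 0, "dz": 0, "wx": 0, "wy": 0, "wz": 0}, {"dx": 0.05, "dy": 0, "dz": 0, "wx": 0, "wy": 0, "wz": 0}]'

```text
time: 6.03
position: [475.3, 168.1, 57.2]
tcp_rot: [[-0.004, -0.092, 0.996], [0.002, 0.996, 0.092], [-1.0, 0.002, -0.004]]
force: [-1.3, -0.8, 3.1]
grip_width: 0.345
```

```bash
python3 -c "
from h import *
show()"
```

```text
t 6.0333 pos [475.3 168.1  57.2] jaw 5.28 tilt [-0.004  0.002 -1.   ] F [-1.3  -0.82  3.11] grip 0.345
```

Floor contact came at exactly the expected height (57.2 = 51.2 + 6). Releasing and lifting.

Request:
apply_moves --steps '[{"dx": 0, "dy": 0, "dz": 0, "wx": 0, "wy": 0, "wz": 0}, {"dx": 0, "dy": 0, "dz": 0, "wx": 0, "wy": 0, "wz": 0}, {"dx": 0, "dy": 0, "dz": 0, "wx": 0, "wy": 0, "wz": 0}, {"dx": 0, "dy": 0, "dz": 0, "wx": 0, "wy": 0, "wz": 0}]' --claw 0.2

```text
time: 6.37
position: [475.7, 168.2, 57.4]
tcp_rot: [[-0.003, -0.092, 0.996], [0.002, 0.996, 0.092], [-1.0, 0.002, -0.003]]
force: [-0.3, 0.1, 0.6]
grip_width: 0.798
```

Request:
apply_moves --steps '[{"dx": -2.5, "dy": 0, "dz": 0, "wx": 0, "wy": 0, "wz": 0}, {"dx": -5, "dy": 0, "dz": 0, "wx": 0, "wy": 0, "wz": 0}, {"dx": -8, "dy": 1, "dz": 0, "wx": 0, "wy": 0, "wz": 0}, {"dx": -9, "dy": 4, "dz": 0, "wx": 0, "wy": 0, "wz": 0}, {"dx": -9, "dy": 8, "dz": 0, "wx": 0, "wy": 0, "wz": 0}]'

```text
time: 6.78
position: [471.9, 246.1, 150.6]
tcp_rot: [[0.003, -0.084, 0.996], [0.002, 0.996, 0.084], [-1.0, 0.001, 0.003]]
force: [0.5, 0.7, -0.2]
grip_width: 0.8
```

Request:
apply_moves --steps '[{"dx": 0, "dy": 3.5, "dz": 0, "wx": 0, "wy": 0, "wz": 0}, {"dx": 0, "dy": 7, "dz": 0, "wx": 0, "wy": 0, "wz": 0}, {"dx": 0, "dy": 7, "dz": 0, "wx": 0, "wy": 0, "wz": 0}, {"dx": 0, "dy": 7, "dz": 0, "wx": 0, "wy": 0, "wz": 0}]' --claw 1

```text
time: 7.12
position: [465.0, 318.7, 150.9]
tcp_rot: [[0.003, -0.089, 0.996], [0.004, 0.996, 0.089], [-1.0, 0.003, 0.003]]
force: [-0.5, -0.8, -0.8]
grip_width: 0.236
```

Run:
```python
from h import *
from bench import manip
import cv2
s=show()
for n in ("wrist","scene","top"):
    p=manip.snapshot(n)
    im=cv2.cvtColor(p['image'],cv2.COLOR_RGB2BGR)
    if n=="scene": im=cv2.resize(im[120:285,80:330],None,fx=3,fy=3,interpolation=cv2.INTER_CUBIC)
    if n=="top": im=cv2.resize(im[130:270,230:460],None,fx=3.4,fy=3.4,interpolation=cv2.INTER_CUBIC)
    cv2.imwrite(f"pics/{n}6.png",im)
```

```text
t 7.1167 pos [465.  318.7 150.9] jaw 5.12 tilt [ 0.003  0.004 -1.   ] F [-0.45 -0.76 -0.75] grip 0.236
```

View pics/wrist6.png

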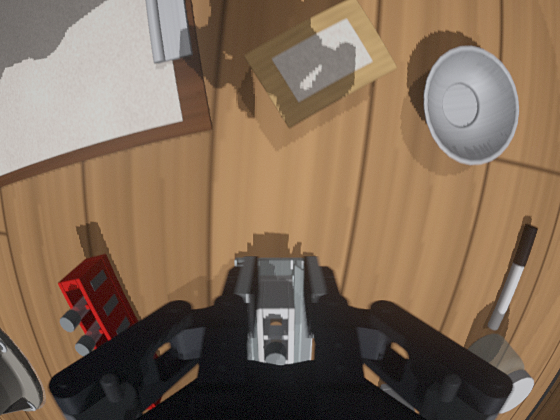

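View pics/scene6.png

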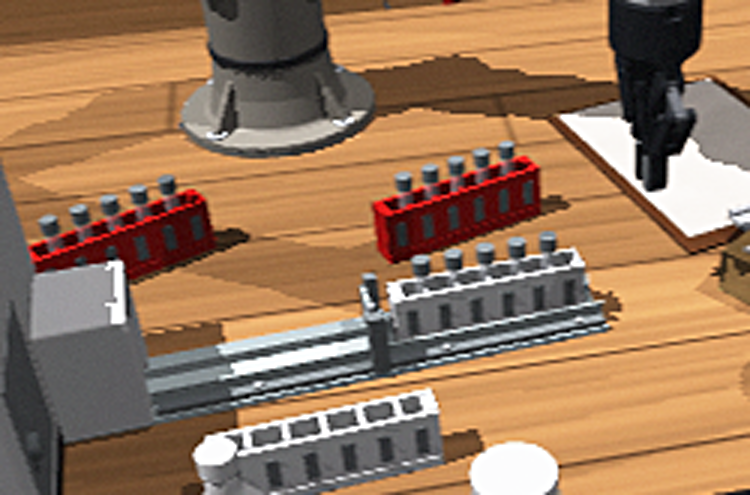

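View pics/top6.png

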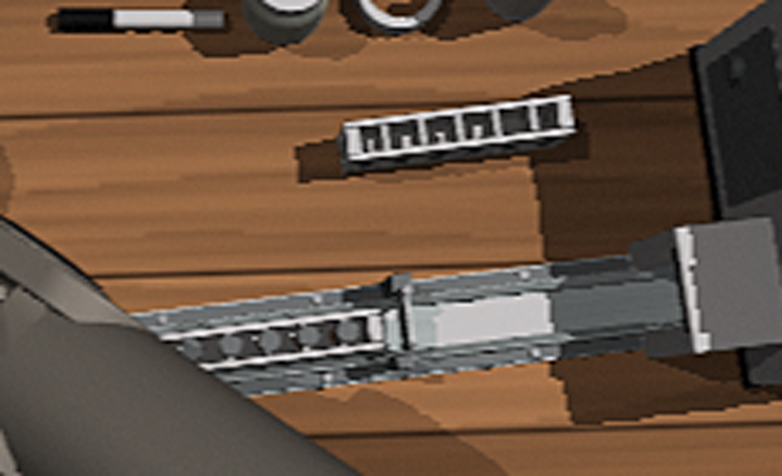

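```bash
python3 -c "
from h import *
show();print(to(464.7,282,115,5.3))"
```

```text
t 7.2667 pos [466.4 314.2 150.3] jaw 4.74 tilt [ 0.003  0.    -1.   ] F [ 0.45 -0.68 -0.8 ] grip 0.001
(array([ 3.53, -3.2 , -0.44]), array([-0.01 ,  0.003, -0.   ]))
```

Request:
apply_moves --steps '[{"dx": 1.5, "dy": -1.5, "dz": -0.4, "wx": -0.01, "wy": 0, "wz": 0}, {"dx": 3.5, "dy": -3.2, "dz": -0.4, "wx": -0.01, "wy": 0, "wz": 0}, {"dx": 3.5, "dy": -3.2, "dz": -0.4, "wx": -0.01, "wy": 0, "wz": 0}, {"dx": 3.5, "dy": -3.2, "dz": -0.4, "wx": -0.01, "wy": 0, "wz": 0}]'

```text
time: 7.6
position: [465.2, 279.4, 114.4]
tcp_rot: [[0.001, -0.089, 0.996], [-0.002, 0.996, 0.089], [-1.0, -0.002, 0.001]]
force: [0.1, 0.9, 0.6]
grip_width: 0.001
```

Run:
```python
from h import *
from bench import manip
import cv2
s=show();p=manip.snapshot("wrist");pickle.dump((s,p),open("w7.pkl","wb"))
im=cv2.cvtColor(p['image'],cv2.COLOR_RGB2BGR)
cv2.imwrite(f"pics/w7.png",im)
p=manip.snapshot("scene");im=cv2.cvtColor(p['image'],cv2.COLOR_RGB2BGR)
cv2.imwrite(f"pics/s7.png",cv2.resize(im[90:270,180:380],None,fx=3,fy=3,interpolation=cv2.INTER_CUBIC))
```

```text
t 7.6 pos [465.2 279.4 114.4] jaw 5.08 tilt [ 0.001 -0.002 -1.   ] F [0.07 0.89 0.61] grip 0.001
```

View pics/w7.png

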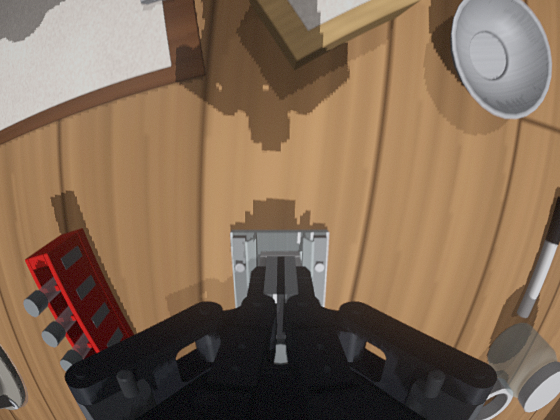

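View pics/s7.png

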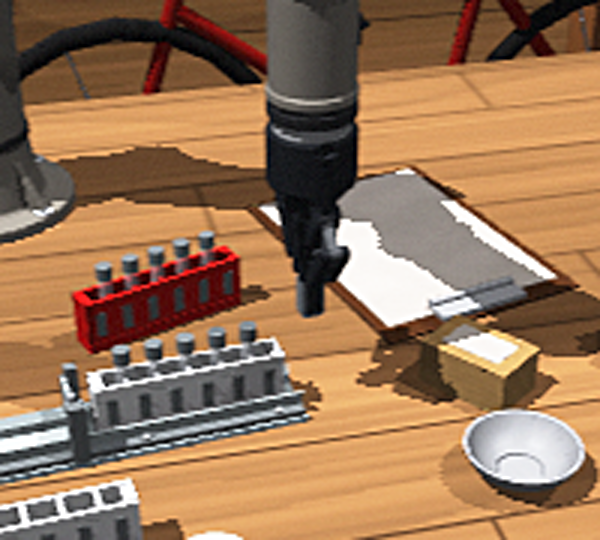

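Run:
```python
from h import *
np.set_printoptions(precision=0,suppress=True)
s,p=pickle.load(open("w7.pkl","rb"));K=p["K"];T=p["T_tool_cam"]
for uv in [(281,258),(262,268),(245,300),(318,300),(308,268),(345,305),(365,302),(495,370),(490,385)]:
    a=(np.array(uv)-K[:2,2])/K[0,0];th=np.linalg.norm(a);v=np.array([*(a/th*np.sin(th)),np.cos(th)])
    v=T[:3,:3]@v;c=T[:3,3]
    print(uv,[ (c+v*(y-c[1])/v[1]) for y in (0,11,18)])
```

```text
(281, 258) [array([41.,  0.,  1.]), array([19., 11.,  1.]), array([ 4., 18.,  1.])]
(262, 268) [array([30.,  0., -9.]), array([ 9., 11., -7.]), array([-5., 18., -7.])]
(245, 300) [array([  0.,   0., -15.]), array([-17.,  11., -12.]), array([-27.,  18., -11.])]
(318, 300) [array([ 0.,  0., 16.]), array([-17.,  11.,  14.]), array([-27.,  18.,  13.])]
(308, 268) [array([30.,  0., 14.]), array([ 9., 11., 12.]), array([-5., 18., 11.])]
(345, 305) [array([-4.,  0., 27.]), array([-20.,  11.,  23.]), array([-31.,  18.,  21.])]
(365, 302) [array([-3.,  0., 36.]), array([-19.,  11.,  31.]), array([-30.,  18.,  28.])]
(495, 370) [array([-52.,   0.,  73.]), array([-62.,  11.,  62.]), array([-67.,  18.,  56.])]
(490, 385) [array([-58.,   0.,  67.]), array([-67.,  11.,  58.]), array([-72.,  18.,  51.])]
```

```bash
python3 -c "
from h import *
show();print(to(466.5,279.7,58,5.25))"
```

```text
t 7.7 pos [465.9 282.6 116.2] jaw 5.26 tilt [ 0.004  0.002 -1.   ] F [-0.24  0.22  0.74] grip -0.001
(array([ 5.82, -0.31,  0.01]), array([ 0.   ,  0.004, -0.001]))
```

Request:
apply_moves --steps '[{"dx": 2, "dy": -0.2, "dz": 0, "wx": 0, "wy": 0.004, "wz": 0}, {"dx": 4, "dy": -0.2, "dz": 0, "wx": 0, "wy": 0.004, "wz": 0}, {"dx": 5.8, "dy": -0.2, "dz": 0, "wx": 0, "wy": 0.004, "wz": 0}, {"dx": 5.8, "dy": -0.2, "dz": 0, "wx": 0, "wy": 0.004, "wz": 0}, {"dx": 5.8, "dy": -0.2, "dz": 0, "wx": 0, "wy": 0.004, "wz": 0}]'

```text
time: 8.12
position: [466.2, 281.7, 58.6]
tcp_rot: [[-0.0, -0.093, 0.996], [0.002, 0.996, 0.093], [-1.0, 0.002, 0.0]]
force: [0.8, 0.3, 0.4]
grip_width: -0.001
```

```bash
cat >> h.py <<'E'
U=np.array([np.cos(np.radians(-84.75)),np.sin(np.radians(-84.75))]);N=np.array([-U[1],U[0]])
P0=np.array([475.3,168.1])
def lane(s=None):
    from bench import manip
    s=s or show()
    q=np.array(s["position"][:2])-P0; f=np.array(s["force"][:2])
    print("s along",round(q@U,2),"lat",round(q@N,2),"Fpush",round(-f@U,2),"Flat",round(f@N,2),"Fz",round(s["force"][2],2))
E
python3 - <<'E'
from h import *
from bench import manip
import cv2
s=show();lane(s)
print(to(*(P0+U*-97+N*1.5),58,5.25))
p=manip.snapshot("scene");im=cv2.cvtColor(p['image'],cv2.COLOR_RGB2BGR)
cv2.imwrite(f"pics/s8.png",cv2.resize(im[150:280,120:330],None,fx=3.8,fy=3.8,interpolation=cv2.INTER_CUBIC))
E
```

```text
t 8.1167 pos [466.2 281.7  58.6] jaw 5.32 tilt [-0.     0.002 -1.   ] F [0.79 0.32 0.39] grip -0.001
s along -114.0 lat 1.34 Fpush 0.25 Flat 0.81 Fz 0.39
(array([ 0.06, -1.7 ,  0.01]), array([ 0.001,  0.   , -0.002]))
```

View pics/s8.png

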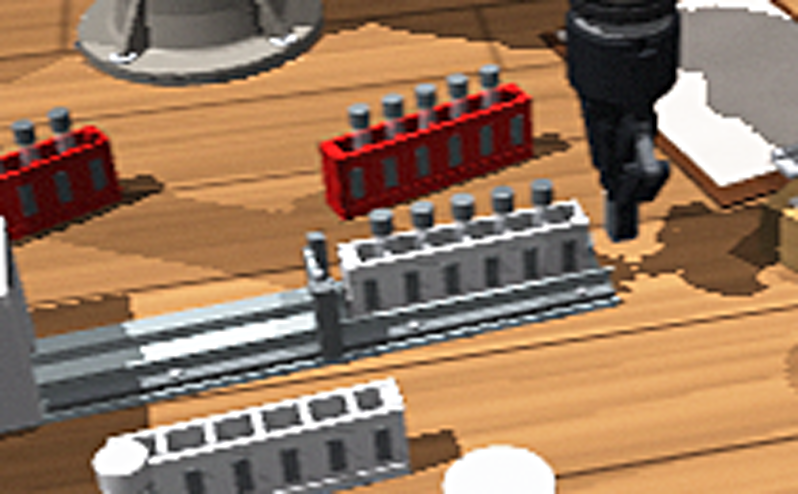

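Request:
apply_moves --steps '[{"dx": 0, "dy": -0.4, "dz": 0, "wx": 0, "wy": 0, "wz": 0}, {"dx": 0, "dy": -0.8, "dz": 0, "wx": 0, "wy": 0, "wz": 0}, {"dx": 0, "dy": -1.2, "dz": 0, "wx": 0, "wy": 0, "wz": 0}, {"dx": 0, "dy": -1.6, "dz": 0, "wx": 0, "wy": 0, "wz": 0}, {"dx": 0, "dy": -2, "dz": 0, "wx": 0, "wy": 0, "wz": 0}]'

```text
time: 8.58
position: [469.1, 262.3, 59.9]
tcp_rot: [[0.003, -0.092, 0.996], [0.004, 0.996, 0.092], [-1.0, 0.004, 0.003]]
force: [0.0, 2.2, 0.0]
grip_width: 0.002
```

Request:
apply_moves --steps '[{"dx": 0, "dy": -0.4, "dz": 0, "wx": 0, "wy": 0, "wz": 0}, {"dx": 0, "dy": -0.8, "dz": 0, "wx": 0, "wy": 0, "wz": 0}, {"dx": 0, "dy": -1.2, "dz": 0, "wx": 0, "wy": 0, "wz": 0}, {"dx": 0, "dy": -1.6, "dz": 0, "wx": 0, "wy": 0, "wz": 0}, {"dx": 0, "dy": -2, "dz": 0, "wx": 0, "wy": 0, "wz": 0}]'

```text
time: 9.0
position: [471.2, 243.2, 60.2]
tcp_rot: [[0.004, -0.092, 0.996], [0.007, 0.996, 0.092], [-1.0, 0.006, 0.004]]
force: [-0.1, 5.0, 0.3]
grip_width: 0.0
```

Run:
```python
from h import *
from bench import manip
import cv2
s=show();lane(s)
print(to(*(P0+U*-40+N*1.5),58,5.25))
p=manip.snapshot("scene");im=cv2.cvtColor(p['image'],cv2.COLOR_RGB2BGR)
cv2.imwrite(f"pics/s9.png",cv2.resize(im[150:280,120:330],None,fx=3.8,fy=3.8,interpolation=cv2.INTER_CUBIC))
```

```text
t 9.0 pos [471.2 243.2  60.2] jaw 5.3 tilt [ 0.004  0.007 -1.   ] F [-0.12  4.97  0.27] grip 0.0
s along -75.2 lat 2.78 Fpush 4.96 Flat 0.34 Fz 0.27
(array([ 0.2 , -3.52, -0.13]), array([ 0.001,  0.004, -0.006]))
```

View pics/s9.png

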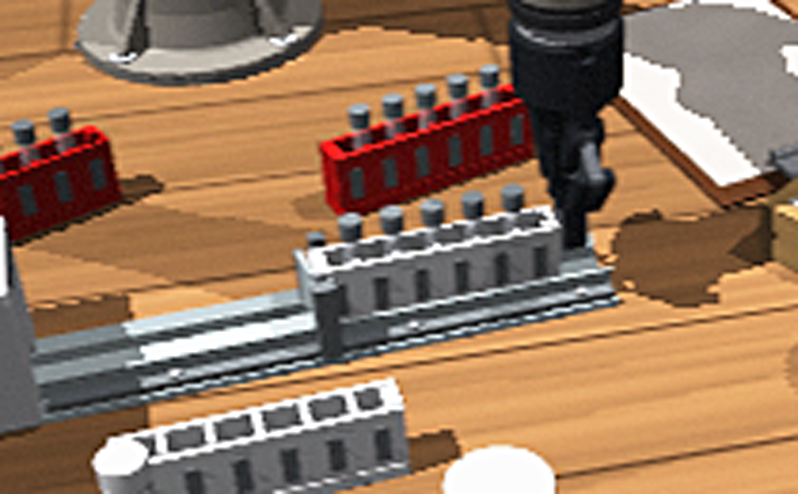

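The rack has entered the gate upright with a 5 N push. Continuing.

Request:
apply_moves --steps '[{"dx": 0.1, "dy": -0.5, "dz": -0.1, "wx": 0, "wy": 0.004, "wz": -0.006}, {"dx": 0.2, "dy": -1, "dz": -0.1, "wx": 0, "wy": 0.004, "wz": -0.006}, {"dx": 0.2, "dy": -1.5, "dz": -0.1, "wx": 0, "wy": 0.004, "wz": -0.006}, {"dx": 0.2, "dy": -2, "dz": -0.1, "wx": 0, "wy": 0.004, "wz": -0.006}, {"dx": 0.2, "dy": -2.5, "dz": -0.1, "wx": 0, "wy": 0.004, "wz": -0.006}]'

```text
time: 9.47
position: [473.4, 220.5, 59.2]
tcp_rot: [[0.003, -0.093, 0.996], [0.004, 0.996, 0.093], [-1.0, 0.004, 0.003]]
force: [0.3, 7.0, 3.8]
grip_width: -0.0
```

Request:
apply_moves --steps '[{"dx": 0.1, "dy": -0.5, "dz": -0.1, "wx": 0, "wy": 0, "wz": -0.004}, {"dx": 0.1, "dy": -1, "dz": -0.1, "wx": 0, "wy": 0, "wz": -0.004}, {"dx": 0.1, "dy": -1.5, "dz": -0.1, "wx": 0, "wy": 0, "wz": -0.004}, {"dx": 0.1, "dy": -2, "dz": -0.1, "wx": 0, "wy": 0, "wz": -0.004}, {"dx": 0.1, "dy": -2.5, "dz": -0.1, "wx": 0, "wy": 0, "wz": -0.004}]'

```text
time: 9.88
position: [475.0, 196.7, 58.6]
tcp_rot: [[0.004, -0.095, 0.996], [0.002, 0.996, 0.094], [-1.0, 0.002, 0.005]]
force: [0.4, 4.3, 2.8]
grip_width: 0.004
```

Run:
```python
from h import *
s=show();lane(s)
print(to(*(P0+U*25+N*1.5),58,5.25))
```

```text
t 9.8833 pos [475.  196.7  58.6] jaw 5.42 tilt [ 0.004  0.002 -1.   ] F [0.41 4.31 2.79] grip 0.004
s along -28.52 lat 2.28 Fpush 4.26 Flat 0.8 Fz 2.79
(array([ 0.05, -5.35, -0.09]), array([ 0.003,  0.005, -0.002]))
```

Request:
apply_moves --steps '[{"dx": 0, "dy": -0.5, "dz": -0.1, "wx": 0.003, "wy": 0.005, "wz": -0.002}, {"dx": 0, "dy": -1, "dz": -0.1, "wx": 0.003, "wy": 0.005, "wz": -0.002}, {"dx": 0, "dy": -1.5, "dz": -0.1, "wx": 0.003, "wy": 0.005, "wz": -0.002}, {"dx": 0, "dy": -2, "dz": -0.1, "wx": 0.003, "wy": 0.005, "wz": -0.002}, {"dx": 0, "dy": -2.5, "dz": -0.1, "wx": 0.003, "wy": 0.005, "wz": -0.002}]'

```text
time: 10.3
position: [476.3, 171.3, 58.6]
tcp_rot: [[-0.001, -0.091, 0.996], [-0.0, 0.996, 0.091], [-1.0, -0.0, -0.001]]
force: [-1.2, 4.6, 3.1]
grip_width: -0.004
```

Request:
apply_moves --steps '[{"dx": 0, "dy": -0.5, "dz": -0.1, "wx": 0.002, "wy": 0, "wz": 0}, {"dx": 0, "dy": -1, "dz": -0.1, "wx": 0.002, "wy": 0, "wz": 0}, {"dx": 0, "dy": -1.5, "dz": -0.1, "wx": 0.002, "wy": 0, "wz": 0}, {"dx": 0, "dy": -2, "dz": -0.1, "wx": 0.002, "wy": 0, "wz": 0}, {"dx": 0, "dy": -2.5, "dz": -0.1, "wx": 0.002, "wy": 0, "wz": 0}]'

```text
time: 10.72
position: [477.5, 145.7, 58.5]
tcp_rot: [[-0.001, -0.089, 0.996], [-0.0, 0.996, 0.089], [-1.0, -0.0, -0.001]]
force: [-0.7, 4.3, 2.2]
grip_width: 0.002
```

Run:
```python
from h import *
s=show();lane(s)
print(to(*(P0+U*75+N*1.5),58,5.25))
from bench import manip
import cv2
p=manip.snapshot("scene");im=cv2.cvtColor(p['image'],cv2.COLOR_RGB2BGR)
cv2.imwrite(f"pics/s10.png",cv2.resize(im[150:280,80:290],None,fx=3.8,fy=3.8,interpolation=cv2.INTER_CUBIC))
p=manip.snapshot("top");im=cv2.cvtColor(p['image'],cv2.COLOR_RGB2BGR)
cv2.imwrite(f"pics/t10.png",cv2.resize(im[130:270,230:460],None,fx=3.4,fy=3.4,interpolation=cv2.INTER_CUBIC))
```

```text
t 10.7167 pos [477.5 145.7  58.5] jaw 5.13 tilt [-0.001 -0.    -1.   ] F [-0.72  4.26  2.21] grip 0.002
s along 22.5 lat 0.12 Fpush 4.31 Flat -0.32 Fz 2.21
(array([ 0.05, -5.25,  0.15]), array([-0.002, -0.001,  0.   ]))
```

View pics/s10.png

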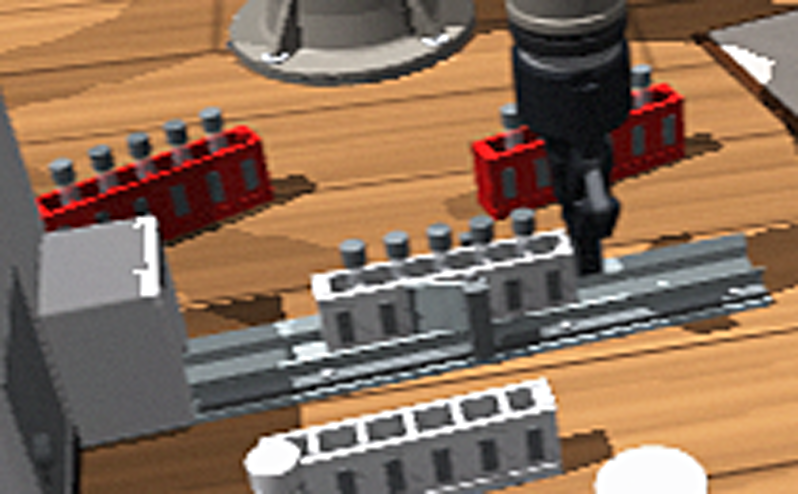

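View pics/t10.png

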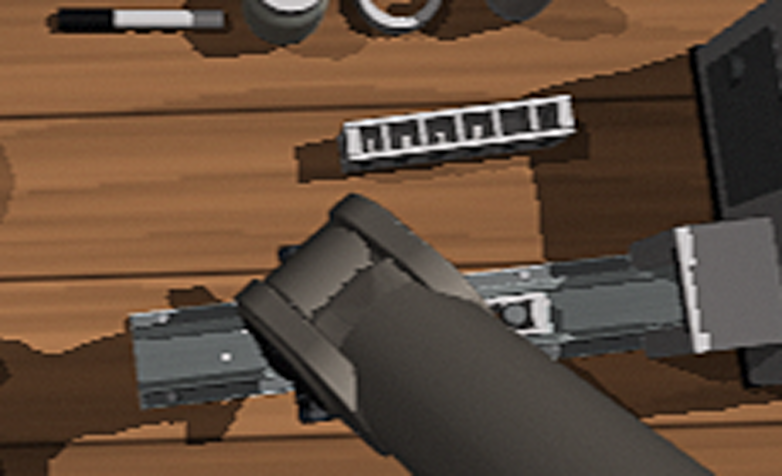

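The gate lies open along the rack's side and the rack is upright. Continuing with a slight lateral correction.

Request:
apply_moves --steps '[{"dx": 0, "dy": -0.5, "dz": 0.05, "wx": 0, "wy": 0, "wz": 0}, {"dx": 0, "dy": -1, "dz": 0.1, "wx": 0, "wy": 0, "wz": 0}, {"dx": 0, "dy": -1.5, "dz": 0.1, "wx": 0, "wy": 0, "wz": 0}, {"dx": 0, "dy": -2, "dz": 0.1, "wx": 0, "wy": 0, "wz": 0}, {"dx": 0, "dy": -2.5, "dz": 0.1, "wx": 0, "wy": 0, "wz": 0}]'

```text
time: 11.23
position: [480.5, 118.9, 58.2]
tcp_rot: [[-0.002, -0.088, 0.996], [-0.002, 0.996, 0.088], [-1.0, -0.002, -0.002]]
force: [-1.5, 3.1, 1.0]
grip_width: 0.0
```

Request:
apply_moves --steps '[{"dx": 0, "dy": -0.5, "dz": 0.05, "wx": 0, "wy": 0, "wz": 0}, {"dx": 0, "dy": -1, "dz": 0.05, "wx": 0, "wy": 0, "wz": 0}, {"dx": 0, "dy": -1.5, "dz": 0.05, "wx": 0, "wy": 0, "wz": 0}, {"dx": 0, "dy": -2, "dz": 0.05, "wx": 0, "wy": 0, "wz": 0}, {"dx": 0, "dy": -2.5, "dz": 0.05, "wx": 0, "wy": 0, "wz": 0}]'

```text
time: 11.65
position: [483.1, 93.4, 58.2]
tcp_rot: [[-0.002, -0.088, 0.996], [-0.003, 0.996, 0.088], [-1.0, -0.002, -0.003]]
force: [-1.8, 3.0, 2.3]
grip_width: 0.001
```

Run:
```python
from h import *
s=show();lane(s)
print(to(*(P0+U*125+N*1.5),58,5.25))
```

```text
t 11.65 pos [483.1  93.4  58.2] jaw 5.04 tilt [-0.002 -0.003 -1.   ] F [-1.81  3.04  2.29] grip 0.001
s along 75.09 lat 0.91 Fpush 3.19 Flat -1.53 Fz 2.29
(array([ 0.03, -4.99,  0.08]), array([-0.004, -0.003,  0.002]))
```

Request:
apply_moves --steps '[{"dx": 0, "dy": -0.4, "dz": 0.1, "wx": -0.004, "wy": 0, "wz": 0}, {"dx": 0, "dy": -0.8, "dz": 0.1, "wx": -0.004, "wy": 0, "wz": 0}, {"dx": 0, "dy": -1.2, "dz": 0.1, "wx": -0.004, "wy": 0, "wz": 0}, {"dx": 0, "dy": -1.6, "dz": 0.1, "wx": -0.004, "wy": 0, "wz": 0}, {"dx": 0, "dy": -2, "dz": 0.1, "wx": -0.004, "wy": 0, "wz": 0}]'

```text
time: 12.07
position: [485.6, 73.0, 58.1]
tcp_rot: [[-0.003, -0.092, 0.996], [-0.003, 0.996, 0.092], [-1.0, -0.003, -0.003]]
force: [-1.9, 2.4, 1.3]
grip_width: 0.001
```

Run:
```python
from h import *
s=show();lane(s)
print(to(*(P0+U*115+N*1.5),58,5.25))
```

```text
t 12.0667 pos [485.6  73.   58.1] jaw 5.26 tilt [-0.003 -0.003 -1.   ] F [-1.88  2.45  1.26] grip 0.001
s along 95.66 lat 1.54 Fpush 2.61 Flat -1.65 Fz 1.26
(array([ 0.02, -1.93, -0.  ]), array([ 0.   , -0.003,  0.003]))
```

Request:
apply_moves --steps '[{"dx": 0, "dy": -0.4, "dz": 0, "wx": 0, "wy": 0, "wz": 0}, {"dx": 0, "dy": -0.8, "dz": 0, "wx": 0, "wy": 0, "wz": 0}, {"dx": 0, "dy": -1.2, "dz": 0, "wx": 0, "wy": 0, "wz": 0}, {"dx": 0, "dy": -1.6, "dz": 0, "wx": 0, "wy": 0, "wz": 0}, {"dx": 0, "dy": -1.9, "dz": 0, "wx": 0, "wy": 0, "wz": 0}]'

```text
time: 12.48
position: [487.2, 53.4, 58.1]
tcp_rot: [[-0.003, -0.091, 0.996], [-0.003, 0.996, 0.091], [-1.0, -0.003, -0.004]]
force: [-1.1, 2.5, 1.6]
grip_width: 0.003
```

Run:
```python
from h import *
s=show();lane(s)
print(to(*(P0+U*128+N*1.5),58,5.25))
from bench import manip
import cv2
p=manip.snapshot("scene");im=cv2.cvtColor(p['image'],cv2.COLOR_RGB2BGR)
cv2.imwrite(f"pics/s11.png",cv2.resize(im[150:280,80:290],None,fx=3.8,fy=3.8,interpolation=cv2.INTER_CUBIC))
lane()
```

```text
t 12.4833 pos [487.2  53.4  58.1] jaw 5.24 tilt [-0.003 -0.003 -1.   ] F [-1.11  2.5   1.61] grip 0.003
s along 115.31 lat 1.35 Fpush 2.59 Flat -0.88 Fz 1.61
(array([ 0.01, -1.27,  0.02]), array([-0.   , -0.004,  0.003]))
t 12.5333 pos [487.3  52.7  58. ] jaw 5.2 tilt [-0.003 -0.004 -1.   ] F [-1.2   1.52  0.51] grip 0.0
s along 116.0 lat 1.36 Fpush 1.62 Flat -1.05 Fz 0.51
```

View pics/s11.png

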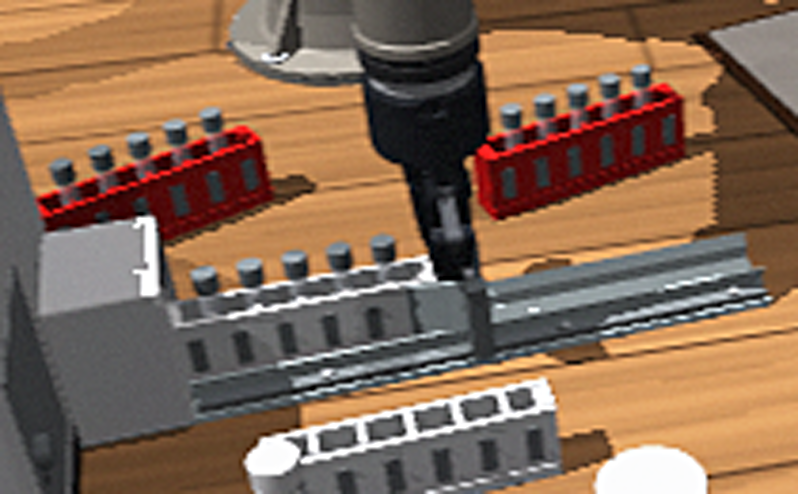

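The leading end is at the hood mouth, with caps and posts clear. Slowing down.

Request:
apply_moves --steps '[{"dx": 0, "dy": -0.2, "dz": 0, "wx": 0, "wy": 0, "wz": 0}, {"dx": 0, "dy": -0.4, "dz": 0, "wx": 0, "wy": 0, "wz": 0}, {"dx": 0, "dy": -0.6, "dz": 0, "wx": 0, "wy": 0, "wz": 0}, {"dx": 0, "dy": -0.8, "dz": 0, "wx": 0, "wy": 0, "wz": 0}, {"dx": 0, "dy": -1, "dz": 0, "wx": 0, "wy": 0, "wz": 0}]'

```text
time: 12.95
position: [488.1, 42.5, 58.0]
tcp_rot: [[-0.004, -0.091, 0.996], [-0.004, 0.996, 0.091], [-1.0, -0.003, -0.004]]
force: [-1.5, 2.6, 0.7]
grip_width: -0.002
```

Request:
apply_moves --steps '[{"dx": 0, "dy": -0.1, "dz": 0, "wx": 0, "wy": 0, "wz": 0}, {"dx": 0, "dy": -0.2, "dz": 0, "wx": 0, "wy": 0, "wz": 0}, {"dx": 0, "dy": -0.3, "dz": 0, "wx": 0, "wy": 0, "wz": 0}, {"dx": 0, "dy": -0.4, "dz": 0, "wx": 0, "wy": 0, "wz": 0}, {"dx": 0, "dy": -0.5, "dz": 0, "wx": 0, "wy": 0, "wz": 0}]'

```text
time: 13.37
position: [488.4, 37.5, 58.0]
tcp_rot: [[-0.004, -0.091, 0.996], [-0.004, 0.996, 0.091], [-1.0, -0.004, -0.004]]
force: [-1.4, 2.5, -0.3]
grip_width: -0.002
```

Run:
```python
from h import *
s=show();lane(s)
print(to(*(P0+U*128+N*1.5),58,5.25))
```

```text
t 13.3667 pos [488.4  37.5  58. ] jaw 5.21 tilt [-0.004 -0.004 -1.   ] F [-1.42  2.54 -0.32] grip -0.002
s along 131.27 lat 1.11 Fpush 2.66 Flat -1.19 Fz -0.32
(array([-0.  ,  0.33,  0.04]), array([-0.001, -0.004,  0.004]))
```

Request:
apply_moves --steps '[{"dx": 0, "dy": -0.06, "dz": 0, "wx": 0, "wy": 0, "wz": 0}, {"dx": 0, "dy": -0.12, "dz": 0, "wx": 0, "wy": 0, "wz": 0}, {"dx": 0, "dy": -0.18, "dz": 0, "wx": 0, "wy": 0, "wz": 0}, {"dx": 0, "dy": -0.24, "dz": 0, "wx": 0, "wy": 0, "wz": 0}, {"dx": 0, "dy": -0.3, "dz": 0, "wx": 0, "wy": 0, "wz": 0}]'

```text
time: 13.78
position: [488.7, 34.7, 58.0]
tcp_rot: [[-0.004, -0.091, 0.996], [-0.004, 0.996, 0.091], [-1.0, -0.003, -0.004]]
force: [-1.7, 3.8, -0.1]
grip_width: -0.001
```

Request:
apply_moves --steps '[{"dx": 0, "dy": -0.06, "dz": 0, "wx": 0, "wy": 0, "wz": 0}, {"dx": 0, "dy": -0.12, "dz": 0, "wx": 0, "wy": 0, "wz": 0}, {"dx": 0, "dy": -0.18, "dz": 0, "wx": 0, "wy": 0, "wz": 0}, {"dx": 0, "dy": -0.24, "dz": 0, "wx": 0, "wy": 0, "wz": 0}, {"dx": 0, "dy": -0.3, "dz": 0, "wx": 0, "wy": 0, "wz": 0}]'

```text
time: 14.2
position: [489.3, 34.0, 58.0]
tcp_rot: [[-0.002, -0.093, 0.996], [-0.0, 0.996, 0.093], [-1.0, -0.0, -0.002]]
force: [-0.4, 7.8, -1.8]
grip_width: -0.003
```

Resistance came earlier than my estimate (leading end about 210 mm). I'll look before pressing more.

Run:
```python
from h import *
from bench import manip
import cv2
s=show();lane(s);print(np.round(s["wrist_torque"],2))
for n,c in (("scene",(150,280,80,290)),("top",(130,270,230,460))):
    p=manip.snapshot(n);im=cv2.cvtColor(p['image'],cv2.COLOR_RGB2BGR)
    cv2.imwrite(f"pics/{n}12.png",cv2.resize(im[c[0]:c[1],c[2]:c[3]],None,fx=3.4,fy=3.4,interpolation=cv2.INTER_CUBIC))
p=manip.snapshot("wrist");pickle.dump((s,p),open("w12.pkl","wb"));cv2.imwrite("pics/w12.png",cv2.cvtColor(p['image'],cv2.COLOR_RGB2BGR))
lane()
```

```text
t 14.2 pos [489.3  34.   58. ] jaw 5.33 tilt [-0.002 -0.    -1.   ] F [-0.38  7.75 -1.78] grip -0.003
s along 134.79 lat 1.72 Fpush 7.76 Flat 0.33 Fz -1.78
[1.67 0.17 0.1 ]
t 14.35 pos [489.4  34.   58. ] jaw 5.34 tilt [-0.002 -0.    -1.   ] F [-0.21  7.73 -1.94] grip -0.0
s along 134.81 lat 1.76 Fpush 7.71 Flat 0.5 Fz -1.94
```

View pics/scene12.png

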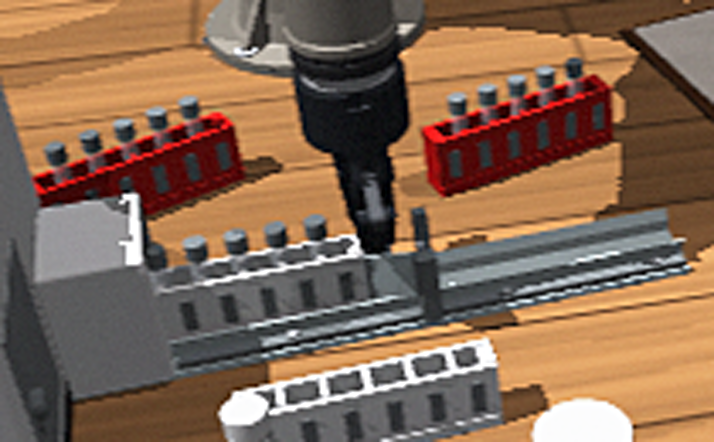

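View pics/top12.png

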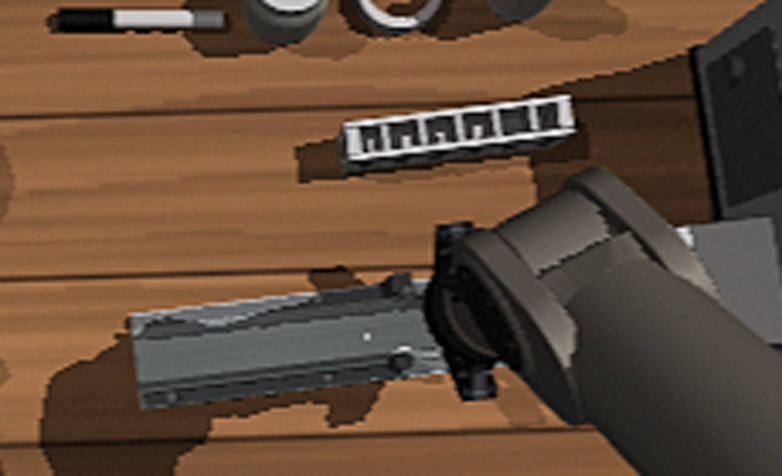

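View pics/w12.png

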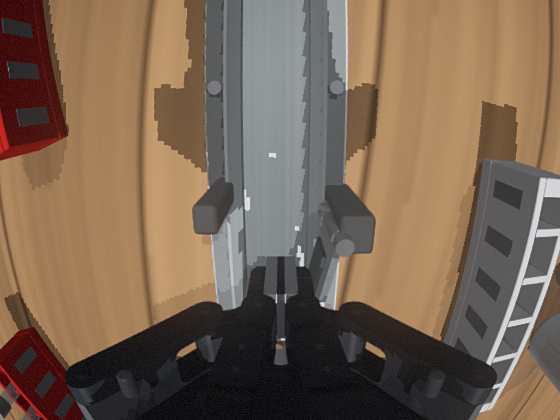

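Run:
```python
from h import *
np.set_printoptions(precision=1,suppress=True)
sp=pickle.load(open("w12.pkl","rb"))
G=np.array([484.6,60.5])
def an(P): q=P[:2]-G; return np.array([q@U,q@N])
pin=wray(sp,(345,250),70);print("pin wrist",pin,an(pin))
for n,uv in [("post L top in?",(333,190)),("jamb",(212,205))]: print(n,wray(sp,uv,64),an(wray(sp,uv,64)))
S=lambda u,v:(80+(u+.5)/3.4-.5,150+(v+.5)/3.4-.5)
for n,uv,z in [("rear top near corner",(366,243),61),("cap1",(316,221),89),("cap2",(276,229),89),("cap3",(236,237),89),("cap4",(196,242),89),("pin",(419,211),70),("hood top near",(141,260),112)]:
    P=ray("scene",S(*uv),z);print(n,P,an(P))
```

```text
pin wrist [510.   64.9  70. ] [-2.1 25.7]
post L top in? [503.7  84.8  64. ] [-22.4  21.2]
jamb [461.4  75.3  64. ] [-16.9 -21.8]
rear top near corner [489.5  28.4  61. ] [32.4  1.9]
cap1 [493.4  -3.8  89. ] [64.9  2.9]
cap2 [496.7 -32.   89. ] [93.2  3.6]
cap3 [500.  -59.8  89. ] [121.2   4.3]
cap4 [499.5 -87.2  89. ] [148.5   1.3]
pin [470.4  70.1  70. ] [-10.8 -13.2]
hood top near [ 545.5 -116.7  112. ] [182.   44.5]
```

Run:
```python
from bench import manip
from h import *
import cv2
p=manip.snapshot("scene");im=cv2.cvtColor(p['image'],cv2.COLOR_RGB2BGR);cv2.imwrite("pics/s13full.png",im)
cv2.imwrite("pics/s13a.png",cv2.resize(im[200:270,100:210],None,fx=7,fy=7,interpolation=cv2.INTER_CUBIC))
cv2.imwrite("pics/s13b.png",cv2.resize(im[195:255,180:290],None,fx=7,fy=7,interpolation=cv2.INTER_CUBIC))
lane()
```

```text
t 14.4 pos [489.4  34.   58. ] jaw 5.34 tilt [-0.002 -0.    -1.   ] F [-0.19  7.28 -1.62] grip 0.001
s along 134.8 lat 1.75 Fpush 7.26 Flat 0.48 Fz -1.62
```

View pics/s13a.png

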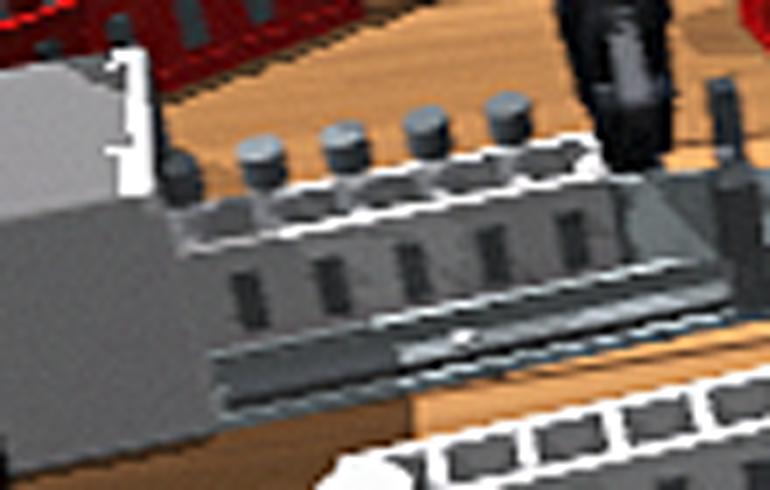

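View pics/s13b.png

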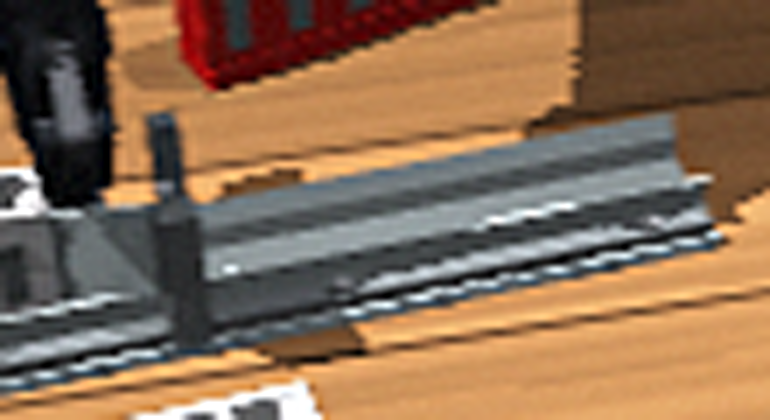

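Run:
```python
from h import *
from scipy.optimize import least_squares
np.set_printoptions(precision=2,suppress=True)
A=lambda u,v:np.array((100+(u+.5)/7-.5,200+(v+.5)/7-.5))
B=lambda u,v:np.array((180+(u+.5)/7-.5,195+(v+.5)/7-.5))
def w(p,X):
    c,s=np.cos(p[2]),np.sin(p[2]); return np.array([p[0]+c*X[0]-s*X[1],p[1]+s*X[0]+c*X[1],X[2]+p[3]])
def proj(X):
    q=d["scene"]; x=q["K"]@(q["R"]@X+q["t"]); return x[:2]/x[2]
obs=[((185,45,112),A(155,200)),((185,-45,112),A(150,48)),((-205,24,24),B(712,180)),((-205,-24,24),B(672,112)),((-205,17,6),B(700,198))]
f=lambda p:np.concatenate([proj(w(p,X))-uv for X,uv in obs]+[[p[3]/3]])
r=least_squares(f,[484.6,61,np.radians(-84.75),0]);p=r.x;print(p,np.degrees(p[2]));print(r.fun[:-1].reshape(-1,2))
# rack x along
ob2=[((28.5*k,0,89),A(*uv)) for k,uv in zip((-2,-1,0,1),[(507,103),(427,118),(345,133),(262,148)])]+[((-85,15,61),A(605,178)),((-85,-15,61),A(590,138))]
g=lambda t:np.concatenate([proj(w(p,(X[0]+t[0],X[1]+t[1],X[2])))-uv for X,uv in ob2])
r2=least_squares(g,[125,0]);print("rack centre x,y",r2.x,"lead",r2.x[0]+85);print(r2.fun.reshape(-1,2))
```

```text
[487.4   64.92  -1.47  -0.6 ] -83.97608671059905
[[ 0.39 -0.4 ]
 [-0.64  0.15]
 [-0.1  -0.42]
 [-0.35 -0.37]
 [ 0.69  0.95]]
rack centre x,y [126.39  -3.44] lead 211.39155838981395
[[ 0.34  0.1 ]
 [-0.05  0.24]
 [-0.32  0.41]
 [-0.64  0.61]
 [ 0.27 -0.31]
 [ 0.44 -1.26]]
```

Request:
apply_moves --steps '[{"dx": 0, "dy": -0.3, "dz": 0, "wx": 0, "wy": 0, "wz": 0}, {"dx": 0, "dy": -0.32, "dz": 0, "wx": 0, "wy": 0, "wz": 0}, {"dx": 0, "dy": -0.35, "dz": 0, "wx": 0, "wy": 0, "wz": 0}, {"dx": 0, "dy": -0.38, "dz": 0, "wx": 0, "wy": 0, "wz": 0}, {"dx": 0, "dy": -0.38, "dz": 0, "wx": 0, "wy": 0, "wz": 0}]'

```text
time: 14.82
position: [490.1, 33.7, 58.1]
tcp_rot: [[-0.001, -0.096, 0.995], [0.004, 0.995, 0.096], [-1.0, 0.004, -0.0]]
force: [-0.5, 8.7, -2.4]
grip_width: 0.0
```

Run:
```python
from h import *
for _ in range(1): lane()
```

```text
t 14.8167 pos [490.1  33.7  58.1] jaw 5.49 tilt [-0.001  0.004 -1.   ] F [-0.52  8.68 -2.41] grip 0.0
s along 135.16 lat 2.45 Fpush 8.69 Flat 0.27 Fz -2.41
```

Request:
apply_moves --steps '[{"dx": 0, "dy": -0.38, "dz": -0.03, "wx": 0, "wy": 0, "wz": 0}, {"dx": 0, "dy": -0.4, "dz": -0.03, "wx": 0, "wy": 0, "wz": 0}, {"dx": 0, "dy": -0.43, "dz": -0.03, "wx": 0, "wy": 0, "wz": 0}, {"dx": 0, "dy": -0.43, "dz": -0.03, "wx": 0, "wy": 0, "wz": 0}]'

```text
time: 15.15
position: [490.3, 29.0, 58.1]
tcp_rot: [[-0.001, -0.095, 0.995], [0.004, 0.995, 0.095], [-1.0, 0.004, -0.0]]
force: [-2.1, 3.6, 0.0]
grip_width: -0.005
```

Run:
```python
from h import *
lane()
```

```text
t 15.15 pos [490.3  29.   58.1] jaw 5.48 tilt [-0.001  0.004 -1.   ] F [-2.1   3.6   0.01] grip -0.005
s along 139.87 lat 2.16 Fpush 3.77 Flat -1.76 Fz 0.01
```

That was a false stop (a sticking point): it gave way at about 9 N and the force fell back to 3.6 N, in line with my position measurement saying the rack was short of 218 mm. I'll keep creeping slowly.

Request:
apply_moves --steps '[{"dx": 0, "dy": -0.05, "dz": -0.03, "wx": 0, "wy": 0, "wz": 0}, {"dx": 0, "dy": -0.1, "dz": -0.03, "wx": 0, "wy": 0, "wz": 0}, {"dx": 0, "dy": -0.15, "dz": -0.03, "wx": 0, "wy": 0, "wz": 0}, {"dx": 0, "dy": -0.2, "dz": -0.03, "wx": 0, "wy": 0, "wz": 0}, {"dx": 0, "dy": -0.25, "dz": -0.03, "wx": 0, "wy": 0, "wz": 0}]'

```text
time: 15.57
position: [490.1, 26.3, 58.1]
tcp_rot: [[-0.001, -0.095, 0.995], [0.004, 0.995, 0.095], [-1.0, 0.004, -0.0]]
force: [-1.9, 2.9, 0.0]
grip_width: -0.001
```

Run:
```python
from h import *
s=show();lane(s);print(to(*(P0+U*145+N*1.3),58,5.25))
```

```text
t 15.5667 pos [490.1  26.3  58.1] jaw 5.47 tilt [-0.001  0.004 -1.   ] F [-1.95  2.87  0.04] grip -0.001
s along 142.53 lat 1.79 Fpush 3.03 Flat -1.68 Fz 0.04
(array([ 0.01, -0.25, -0.05]), array([ 0.004, -0.   , -0.004]))
```

Request:
apply_moves --steps '[{"dx": 0, "dy": -0.05, "dz": -0.03, "wx": 0.004, "wy": 0, "wz": -0.004}, {"dx": 0, "dy": -0.1, "dz": -0.03, "wx": 0.004, "wy": 0, "wz": -0.004}, {"dx": 0, "dy": -0.15, "dz": -0.03, "wx": 0.004, "wy": 0, "wz": -0.004}, {"dx": 0, "dy": -0.2, "dz": -0.03, "wx": 0.004, "wy": 0, "wz": -0.004}, {"dx": 0, "dy": -0.25, "dz": -0.03, "wx": 0.004, "wy": 0, "wz": -0.004}]'

```text
time: 15.98
position: [490.0, 23.8, 58.0]
tcp_rot: [[-0.001, -0.091, 0.996], [-0.0, 0.996, 0.091], [-1.0, -0.0, -0.001]]
force: [-2.0, 1.8, 0.4]
grip_width: 0.001
```

Run:
```python
from h import *
lane()
```

```text
t 15.9833 pos [490.   23.8  58. ] jaw 5.24 tilt [-0.001 -0.    -1.   ] F [-1.97  1.79  0.41] grip 0.001
s along 145.01 lat 1.46 Fpush 1.96 Flat -1.8 Fz 0.41
```

Request:
apply_moves --steps '[{"dx": 0, "dy": -0.05, "dz": 0, "wx": 0, "wy": 0, "wz": 0}, {"dx": 0, "dy": -0.1, "dz": 0, "wx": 0, "wy": 0, "wz": 0}, {"dx": 0, "dy": -0.15, "dz": 0, "wx": 0, "wy": 0, "wz": 0}, {"dx": 0, "dy": -0.2, "dz": 0, "wx": 0, "wy": 0, "wz": 0}, {"dx": 0, "dy": -0.25, "dz": 0, "wx": 0, "wy": 0, "wz": 0}]'

```text
time: 16.4
position: [490.3, 21.3, 58.1]
tcp_rot: [[-0.001, -0.091, 0.996], [-0.0, 0.996, 0.091], [-1.0, -0.0, -0.001]]
force: [-1.5, 2.1, 0.4]
grip_width: -0.003
```

Request:
apply_moves --steps '[{"dx": 0, "dy": -0.05, "dz": 0, "wx": 0, "wy": 0, "wz": 0}, {"dx": 0, "dy": -0.1, "dz": 0, "wx": 0, "wy": 0, "wz": 0}, {"dx": 0, "dy": -0.15, "dz": 0, "wx": 0, "wy": 0, "wz": 0}, {"dx": 0, "dy": -0.2, "dz": 0, "wx": 0, "wy": 0, "wz": 0}, {"dx": 0, "dy": -0.25, "dz": 0, "wx": 0, "wy": 0, "wz": 0}]'

```text
time: 16.82
position: [490.5, 18.7, 58.0]
tcp_rot: [[-0.001, -0.091, 0.996], [-0.0, 0.996, 0.091], [-1.0, -0.0, -0.001]]
force: [-1.6, 2.8, 0.1]
grip_width: -0.004
```

Request:
apply_moves --steps '[{"dx": 0, "dy": -0.05, "dz": 0, "wx": 0, "wy": 0, "wz": 0}, {"dx": 0, "dy": -0.1, "dz": 0, "wx": 0, "wy": 0, "wz": 0}, {"dx": 0, "dy": -0.15, "dz": 0, "wx": 0, "wy": 0, "wz": 0}, {"dx": 0, "dy": -0.2, "dz": 0, "wx": 0, "wy": 0, "wz": 0}, {"dx": 0, "dy": -0.25, "dz": 0, "wx": 0, "wy": 0, "wz": 0}]'

```text
time: 17.23
position: [490.7, 15.9, 58.0]
tcp_rot: [[-0.001, -0.091, 0.996], [-0.001, 0.996, 0.091], [-1.0, -0.001, -0.001]]
force: [-1.2, 0.9, 0.3]
grip_width: 0.0
```

Request:
apply_moves --steps '[{"dx": 0, "dy": -0.05, "dz": 0, "wx": 0, "wy": 0, "wz": 0}, {"dx": 0, "dy": -0.1, "dz": 0, "wx": 0, "wy": 0, "wz": 0}, {"dx": 0, "dy": -0.15, "dz": 0, "wx": 0, "wy": 0, "wz": 0}, {"dx": 0, "dy": -0.2, "dz": 0, "wx": 0, "wy": 0, "wz": 0}, {"dx": 0, "dy": -0.25, "dz": 0, "wx": 0, "wy": 0, "wz": 0}]'

```text
time: 17.65
position: [491.1, 13.2, 58.1]
tcp_rot: [[-0.0, -0.091, 0.996], [-0.001, 0.996, 0.091], [-1.0, -0.001, -0.0]]
force: [-0.5, 0.5, -0.9]
grip_width: 0.003
```

Request:
apply_moves --steps '[{"dx": 0, "dy": -0.05, "dz": 0, "wx": 0, "wy": 0, "wz": 0}, {"dx": 0, "dy": -0.1, "dz": 0, "wx": 0, "wy": 0, "wz": 0}, {"dx": 0, "dy": -0.15, "dz": 0, "wx": 0, "wy": 0, "wz": 0}, {"dx": 0, "dy": -0.2, "dz": 0, "wx": 0, "wy": 0, "wz": 0}, {"dx": 0, "dy": -0.25, "dz": 0, "wx": 0, "wy": 0, "wz": 0}]'

```text
time: 18.07
position: [491.5, 10.7, 58.1]
tcp_rot: [[0.0, -0.091, 0.996], [-0.001, 0.996, 0.091], [-1.0, -0.001, 0.0]]
force: [-0.4, 2.3, -0.9]
grip_width: 0.001
```

Run:
```python
from h import *
from bench import manip
import cv2
s=show();lane(s);print(to(*(P0+U*160+N*1.3),58,5.25))
p=manip.snapshot("scene");im=cv2.cvtColor(p['image'],cv2.COLOR_RGB2BGR)
cv2.imwrite("pics/s14.png",cv2.resize(im[190:270,100:220],None,fx=6.5,fy=6.5,interpolation=cv2.INTER_CUBIC))
```

```text
t 18.0667 pos [491.5  10.7  58.1] jaw 5.23 tilt [ 0.    -0.001 -1.   ] F [-0.36  2.34 -0.93] grip 0.001
s along 158.21 lat 1.77 Fpush 2.36 Flat -0.15 Fz -0.93
(array([ 0.01, -0.18, -0.05]), array([-0.   ,  0.   ,  0.001]))
```

View pics/s14.png

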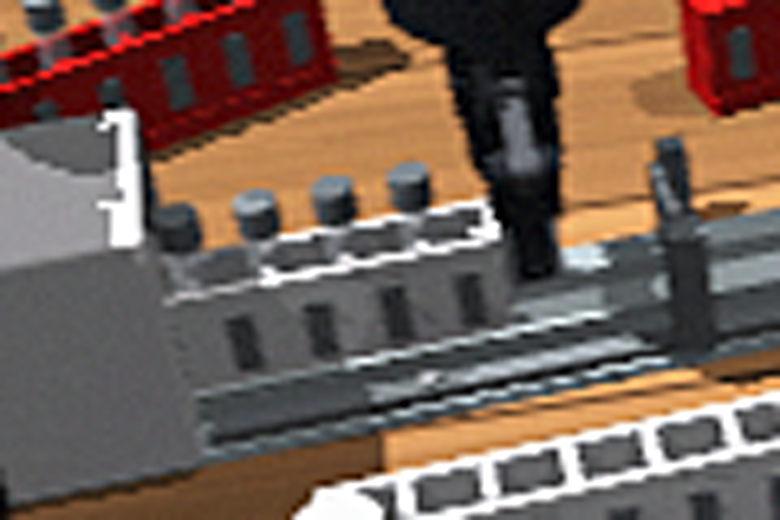

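The rack is further under the hood and the gate is already swinging back behind the finger. Creeping on.

Request:
apply_moves --steps '[{"dx": 0, "dy": -0.05, "dz": -0.02, "wx": 0, "wy": 0, "wz": 0}, {"dx": 0, "dy": -0.1, "dz": -0.02, "wx": 0, "wy": 0, "wz": 0}, {"dx": 0, "dy": -0.15, "dz": -0.02, "wx": 0, "wy": 0, "wz": 0}, {"dx": 0, "dy": -0.2, "dz": -0.02, "wx": 0, "wy": 0, "wz": 0}, {"dx": 0, "dy": -0.25, "dz": -0.02, "wx": 0, "wy": 0, "wz": 0}]'

```text
time: 18.53
position: [491.6, 8.1, 58.1]
tcp_rot: [[0.0, -0.091, 0.996], [-0.001, 0.996, 0.091], [-1.0, -0.001, 0.0]]
force: [-0.8, 1.7, -0.7]
grip_width: 0.001
```

Request:
apply_moves --steps '[{"dx": 0, "dy": -0.05, "dz": -0.02, "wx": 0, "wy": 0, "wz": 0}, {"dx": 0, "dy": -0.1, "dz": -0.02, "wx": 0, "wy": 0, "wz": 0}, {"dx": 0, "dy": -0.15, "dz": -0.02, "wx": 0, "wy": 0, "wz": 0}, {"dx": 0, "dy": -0.2, "dz": -0.02, "wx": 0, "wy": 0, "wz": 0}, {"dx": 0, "dy": -0.25, "dz": -0.02, "wx": 0, "wy": 0, "wz": 0}]'

```text
time: 18.95
position: [491.6, 5.5, 58.1]
tcp_rot: [[0.0, -0.091, 0.996], [-0.001, 0.996, 0.091], [-1.0, -0.001, -0.0]]
force: [-0.7, 1.1, -0.7]
grip_width: 0.003
```

Request:
apply_moves --steps '[{"dx": 0, "dy": -0.05, "dz": 0, "wx": 0, "wy": 0, "wz": 0}, {"dx": 0, "dy": -0.1, "dz": 0, "wx": 0, "wy": 0, "wz": 0}, {"dx": 0, "dy": -0.15, "dz": 0, "wx": 0, "wy": 0, "wz": 0}, {"dx": 0, "dy": -0.2, "dz": 0, "wx": 0, "wy": 0, "wz": 0}, {"dx": 0, "dy": -0.25, "dz": 0, "wx": 0, "wy": 0, "wz": 0}]'

```text
time: 19.37
position: [491.8, 3.0, 58.1]
tcp_rot: [[0.0, -0.091, 0.996], [-0.001, 0.996, 0.091], [-1.0, -0.001, -0.0]]
force: [-0.1, 0.3, -0.1]
grip_width: -0.003
```

Request:
apply_moves --steps '[{"dx": 0, "dy": -0.05, "dz": 0, "wx": 0, "wy": 0, "wz": 0}, {"dx": 0, "dy": -0.1, "dz": 0, "wx": 0, "wy": 0, "wz": 0}, {"dx": 0, "dy": -0.15, "dz": 0, "wx": 0, "wy": 0, "wz": 0}, {"dx": 0, "dy": -0.2, "dz": 0, "wx": 0, "wy": 0, "wz": 0}, {"dx": 0, "dy": -0.25, "dz": 0, "wx": 0, "wy": 0, "wz": 0}]'

```text
time: 19.78
position: [492.0, 0.4, 58.1]
tcp_rot: [[0.0, -0.091, 0.996], [-0.001, 0.996, 0.091], [-1.0, -0.001, -0.0]]
force: [-0.1, 1.8, -1.4]
grip_width: 0.001
```

Request:
apply_moves --steps '[{"dx": 0, "dy": -0.05, "dz": 0, "wx": 0, "wy": 0, "wz": 0}, {"dx": 0, "dy": -0.1, "dz": 0, "wx": 0, "wy": 0, "wz": 0}, {"dx": 0, "dy": -0.15, "dz": 0, "wx": 0, "wy": 0, "wz": 0}, {"dx": 0, "dy": -0.2, "dz": 0, "wx": 0, "wy": 0, "wz": 0}, {"dx": 0, "dy": -0.25, "dz": 0, "wx": 0, "wy": 0, "wz": 0}]'

```text
time: 20.2
position: [492.3, -2.1, 58.1]
tcp_rot: [[-0.0, -0.091, 0.996], [-0.001, 0.996, 0.091], [-1.0, -0.001, -0.0]]
force: [-0.0, 1.5, 0.0]
grip_width: -0.001
```

Request:
apply_moves --steps '[{"dx": 0, "dy": -0.05, "dz": 0, "wx": 0, "wy": 0, "wz": 0}, {"dx": 0, "dy": -0.1, "dz": 0, "wx": 0, "wy": 0, "wz": 0}, {"dx": 0, "dy": -0.15, "dz": 0, "wx": 0, "wy": 0, "wz": 0}, {"dx": 0, "dy": -0.2, "dz": 0, "wx": 0, "wy": 0, "wz": 0}, {"dx": 0, "dy": -0.25, "dz": 0, "wx": 0, "wy": 0, "wz": 0}]'

```text
time: 20.62
position: [492.5, -4.6, 58.1]
tcp_rot: [[-0.0, -0.091, 0.996], [-0.001, 0.996, 0.091], [-1.0, -0.001, -0.0]]
force: [0.1, 2.1, -0.1]
grip_width: 0.003
```

Request:
apply_moves --steps '[{"dx": 0, "dy": -0.05, "dz": 0, "wx": 0, "wy": 0, "wz": 0}, {"dx": 0, "dy": -0.1, "dz": 0, "wx": 0, "wy": 0, "wz": 0}, {"dx": 0, "dy": -0.15, "dz": 0, "wx": 0, "wy": 0, "wz": 0}, {"dx": 0, "dy": -0.2, "dz": 0, "wx": 0, "wy": 0, "wz": 0}, {"dx": 0, "dy": -0.25, "dz": 0, "wx": 0, "wy": 0, "wz": 0}]'

```text
time: 21.03
position: [492.7, -7.2, 58.1]
tcp_rot: [[0.0, -0.091, 0.996], [-0.001, 0.996, 0.091], [-1.0, -0.001, -0.0]]
force: [1.4, 1.3, -0.8]
grip_width: -0.001
```

Request:
apply_moves --steps '[{"dx": 0, "dy": -0.05, "dz": 0, "wx": 0, "wy": 0, "wz": 0}, {"dx": 0, "dy": -0.1, "dz": 0, "wx": 0, "wy": 0, "wz": 0}, {"dx": 0, "dy": -0.15, "dz": 0, "wx": 0, "wy": 0, "wz": 0}, {"dx": 0, "dy": -0.2, "dz": 0, "wx": 0, "wy": 0, "wz": 0}, {"dx": 0, "dy": -0.25, "dz": 0, "wx": 0, "wy": 0, "wz": 0}]'

```text
time: 21.45
position: [492.9, -9.6, 58.1]
tcp_rot: [[-0.0, -0.091, 0.996], [-0.001, 0.996, 0.091], [-1.0, -0.001, -0.0]]
force: [0.8, 1.2, -0.8]
grip_width: 0.001
```

Run:
```python
from h import *
s=show();lane(s);print(to(*(P0+U*180+N*1.3),58,5.25))
```

```text
t 21.45 pos [492.9  -9.6  58.1] jaw 5.23 tilt [-0.    -0.001 -1.   ] F [ 0.81  1.24 -0.77] grip 0.001
s along 178.62 lat 1.28 Fpush 1.16 Flat 0.92 Fz -0.77
(array([ 0.01, -0.14,  0.  ]), array([-0.   , -0.   ,  0.001]))
```

Request:
apply_moves --steps '[{"dx": 0, "dy": -0.05, "dz": 0, "wx": 0, "wy": 0, "wz": 0}, {"dx": 0, "dy": -0.1, "dz": 0, "wx": 0, "wy": 0, "wz": 0}, {"dx": 0, "dy": -0.15, "dz": 0, "wx": 0, "wy": 0, "wz": 0}, {"dx": 0, "dy": -0.2, "dz": 0, "wx": 0, "wy": 0, "wz": 0}, {"dx": 0, "dy": -0.25, "dz": 0, "wx": 0, "wy": 0, "wz": 0}]'

```text
time: 21.87
position: [493.2, -12.2, 58.1]
tcp_rot: [[0.0, -0.091, 0.996], [-0.001, 0.996, 0.091], [-1.0, -0.001, -0.0]]
force: [-0.4, 1.5, 0.4]
grip_width: 0.002
```

Request:
apply_moves --steps '[{"dx": 0, "dy": -0.05, "dz": 0, "wx": 0, "wy": 0, "wz": 0}, {"dx": 0, "dy": -0.1, "dz": 0, "wx": 0, "wy": 0, "wz": 0}, {"dx": 0, "dy": -0.15, "dz": 0, "wx": 0, "wy": 0, "wz": 0}, {"dx": 0, "dy": -0.2, "dz": 0, "wx": 0, "wy": 0, "wz": 0}, {"dx": 0, "dy": -0.25, "dz": 0, "wx": 0, "wy": 0, "wz": 0}]'

```text
time: 22.28
position: [493.4, -13.3, 58.2]
tcp_rot: [[0.0, -0.092, 0.996], [0.001, 0.996, 0.092], [-1.0, 0.001, 0.0]]
force: [-0.5, 6.1, -0.6]
grip_width: 0.001
```

Contact at about 259 mm past the gate, which is inside the stop range. Pressing a little more to confirm it's the stop.

Request:
apply_moves --steps '[{"dx": 0, "dy": -0.16, "dz": 0, "wx": 0, "wy": 0, "wz": 0}, {"dx": 0, "dy": -0.19, "dz": 0, "wx": 0, "wy": 0, "wz": 0}, {"dx": 0, "dy": -0.22, "dz": 0, "wx": 0, "wy": 0, "wz": 0}, {"dx": 0, "dy": -0.25, "dz": 0, "wx": 0, "wy": 0, "wz": 0}, {"dx": 0, "dy": -0.25, "dz": 0, "wx": 0, "wy": 0, "wz": 0}]'

```text
time: 22.7
position: [493.5, -13.6, 58.2]
tcp_rot: [[0.0, -0.093, 0.996], [0.004, 0.996, 0.093], [-1.0, 0.003, 0.001]]
force: [-0.6, 6.3, -0.3]
grip_width: -0.001
```

Run:
```python
from h import *
s=show();lane(s)
```

```text
t 22.7 pos [493.5 -13.6  58.2] jaw 5.35 tilt [ 0.     0.004 -1.   ] F [-0.59  6.31 -0.34] grip -0.001
s along 182.62 lat 1.5 Fpush 6.33 Flat -0.01 Fz -0.34
```

Request:
apply_moves --steps '[{"dx": 0, "dy": -0.27, "dz": 0, "wx": 0, "wy": 0, "wz": 0}, {"dx": 0, "dy": -0.3, "dz": 0, "wx": 0, "wy": 0, "wz": 0}, {"dx": 0, "dy": -0.33, "dz": 0, "wx": 0, "wy": 0, "wz": 0}, {"dx": 0, "dy": -0.36, "dz": 0, "wx": 0, "wy": 0, "wz": 0}, {"dx": 0, "dy": -0.36, "dz": 0, "wx": 0, "wy": 0, "wz": 0}]'

```text
time: 23.12
position: [493.7, -14.0, 58.3]
tcp_rot: [[0.0, -0.095, 0.995], [0.007, 0.995, 0.095], [-1.0, 0.007, 0.001]]
force: [-1.9, 9.2, 0.4]
grip_width: -0.002
```

Run:
```python
from h import *
s=show();lane(s)
```

```text
t 23.1167 pos [493.7 -14.   58.3] jaw 5.46 tilt [ 0.     0.007 -1.   ] F [-1.88  9.23  0.38] grip -0.002
s along 183.0 lat 1.71 Fpush 9.36 Flat -1.02 Fz 0.38
```

Request:
apply_moves --steps '[{"dx": 0, "dy": -0.36, "dz": 0, "wx": 0, "wy": 0, "wz": 0}, {"dx": 0, "dy": -0.38, "dz": 0, "wx": 0, "wy": 0, "wz": 0}, {"dx": 0, "dy": -0.38, "dz": 0, "wx": 0, "wy": 0, "wz": 0}]'

```text
time: 23.37
position: [494.0, -14.2, 58.3]
tcp_rot: [[0.001, -0.097, 0.995], [0.012, 0.995, 0.097], [-1.0, 0.012, 0.002]]
force: [-1.4, 9.8, 0.8]
grip_width: 0.003
```

Run:
```python
from h import *
s=show();lane(s)
from bench import manip
import cv2
p=manip.snapshot("scene");im=cv2.cvtColor(p['image'],cv2.COLOR_RGB2BGR)
cv2.imwrite("pics/s15.png",cv2.resize(im[150:280,80:290],None,fx=3.6,fy=3.6,interpolation=cv2.INTER_CUBIC))
lane()
```

```text
t 23.3667 pos [494.  -14.2  58.3] jaw 5.58 tilt [ 0.001  0.012 -1.   ] F [-1.39  9.82  0.83] grip 0.003
s along 183.21 lat 1.9 Fpush 9.91 Flat -0.48 Fz 0.83
t 23.4167 pos [494.  -14.2  58.3] jaw 5.58 tilt [ 0.001  0.012 -1.   ] F [-1.21  9.81  1.07] grip -0.001
s along 183.2 lat 1.9 Fpush 9.88 Flat -0.31 Fz 1.07
```

View pics/s15.png

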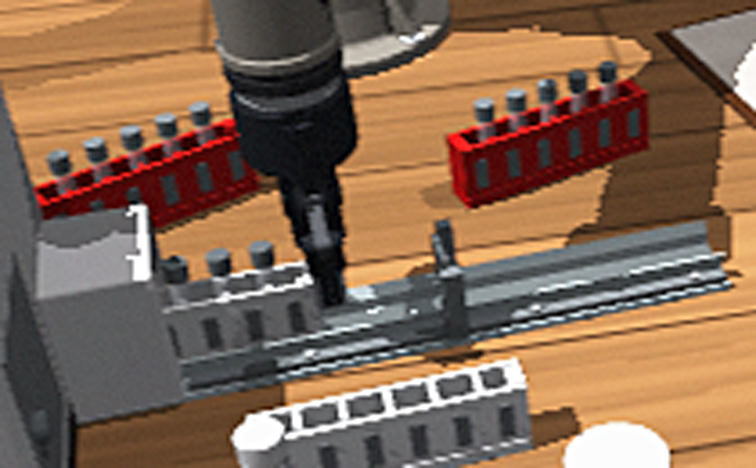

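9.9 N held with no give: about 1.4 mm of travel for about 8.5 N net, which fits the 6 N/mm rubber. Letting off slowly.

Request:
apply_moves --steps '[{"dx": 0, "dy": -0.34, "dz": 0, "wx": 0, "wy": 0, "wz": 0}, {"dx": 0, "dy": -0.29, "dz": 0, "wx": 0, "wy": 0, "wz": 0}, {"dx": 0, "dy": -0.24, "dz": 0, "wx": 0, "wy": 0, "wz": 0}, {"dx": 0, "dy": -0.19, "dz": 0, "wx": 0, "wy": 0, "wz": 0}, {"dx": 0, "dy": -0.14, "dz": 0, "wx": 0, "wy": 0, "wz": 0}]'

```text
time: 23.83
position: [493.8, -13.7, 58.3]
tcp_rot: [[0.0, -0.099, 0.995], [0.014, 0.995, 0.099], [-1.0, 0.014, 0.002]]
force: [-1.2, 4.9, -0.5]
grip_width: 0.001
```

Run:
```python
from h import *
s=show();lane(s)
```

```text
t 23.8333 pos [493.8 -13.7  58.3] jaw 5.67 tilt [ 0.     0.014 -1.   ] F [-1.23  4.92 -0.48] grip 0.001
s along 182.75 lat 1.8 Fpush 5.01 Flat -0.78 Fz -0.48
```

Request:
apply_moves --steps '[{"dx": 0, "dy": -0.15, "dz": 0, "wx": 0, "wy": 0, "wz": 0}, {"dx": 0, "dy": -0.1, "dz": 0, "wx": 0, "wy": 0, "wz": 0}, {"dx": 0, "dy": -0.05, "dz": 0, "wx": 0, "wy": 0, "wz": 0}, {"dx": 0, "dy": 0, "dz": 0, "wx": 0, "wy": 0, "wz": 0}, {"dx": 0, "dy": 0.04, "dz": 0, "wx": 0, "wy": 0, "wz": 0}]'

```text
time: 24.25
position: [493.7, -13.3, 58.3]
tcp_rot: [[0.0, -0.099, 0.995], [0.013, 0.995, 0.099], [-1.0, 0.013, 0.001]]
force: [-0.8, 3.0, -0.2]
grip_width: -0.0
```

Request:
apply_moves --steps '[{"dx": 0, "dy": 0.03, "dz": 0, "wx": 0, "wy": 0, "wz": 0}, {"dx": 0, "dy": 0.08, "dz": 0, "wx": 0, "wy": 0, "wz": 0}, {"dx": 0, "dy": 0.14, "dz": 0, "wx": 0, "wy": 0, "wz": 0}, {"dx": 0, "dy": 0.2, "dz": 0, "wx": 0, "wy": 0, "wz": 0}, {"dx": 0, "dy": 0.3, "dz": 0, "wx": 0, "wy": 0, "wz": 0}]'

```text
time: 24.67
position: [493.6, -11.5, 58.4]
tcp_rot: [[0.0, -0.098, 0.995], [0.012, 0.995, 0.098], [-1.0, 0.012, 0.001]]
force: [-0.2, 0.3, -0.9]
grip_width: 0.001
```

Run:
```python
from h import *
s=show();lane(s);print(to(*(P0+U*178+N*1.3),58,5.25))
```

```text
t 24.6667 pos [493.6 -11.5  58.4] jaw 5.62 tilt [ 0.     0.012 -1.   ] F [-0.17  0.26 -0.93] grip 0.001
s along 180.52 lat 1.78 Fpush 0.28 Flat -0.15 Fz -0.93
(array([ 0.04,  0.25, -0.05]), array([ 0.006,  0.001, -0.012]))
```

Free of contact. Backing off a few mm and lifting straight up.

Request:
apply_moves --steps '[{"dx": 0, "dy": 0.3, "dz": 0, "wx": 0, "wy": 0, "wz": -0.006}, {"dx": 0, "dy": 0.5, "dz": 0, "wx": 0, "wy": 0, "wz": -0.012}, {"dx": -1.5, "dy": 0.6, "dz": 0, "wx": 0, "wy": 0, "wz": -0.012}, {"dx": -4, "dy": 0.6, "dz": 0, "wx": 0, "wy": 0, "wz": -0.012}, {"dx": -8, "dy": 0.6, "dz": 0, "wx": 0, "wy": 0, "wz": -0.012}]'

```text
time: 25.08
position: [490.2, -6.3, 136.6]
tcp_rot: [[-0.006, -0.099, 0.995], [0.001, 0.995, 0.099], [-1.0, 0.001, -0.006]]
force: [0.9, -0.7, 0.2]
grip_width: -0.001
```

Request:
apply_moves --steps '[{"dx": -4, "dy": 0, "dz": 0, "wx": 0, "wy": 0, "wz": 0}, {"dx": -8, "dy": 0.5, "dz": 0, "wx": 0, "wy": 0, "wz": 0}, {"dx": -10, "dy": 4, "dz": 0, "wx": 0, "wy": 0, "wz": 0}, {"dx": -10, "dy": 8, "dz": 0, "wx": 0, "wy": 0, "wz": 0}, {"dx": -10, "dy": 12, "dz": 0, "wx": 0, "wy": 0, "wz": 0}]'

```text
time: 25.5
position: [479.9, 113.9, 239.0]
tcp_rot: [[-0.001, -0.096, 0.995], [-0.0, 0.995, 0.096], [-1.0, -0.0, -0.001]]
force: [1.3, 0.3, -1.6]
grip_width: -0.007
```

Request:
apply_moves --steps '[{"dx": 0, "dy": 4, "dz": 0, "wx": 0, "wy": 0, "wz": 0}, {"dx": 0, "dy": 8, "dz": 0, "wx": 0, "wy": 0, "wz": 0}, {"dx": 0, "dy": 12, "dz": 0, "wx": 0, "wy": 0, "wz": 0}, {"dx": 0, "dy": 15, "dz": 0, "wx": 0, "wy": 0, "wz": 0}, {"dx": 0, "dy": 15, "dz": 0, "wx": 0, "wy": 0, "wz": 0}]'

```text
time: 25.92
position: [462.8, 271.5, 239.8]
tcp_rot: [[-0.0, -0.107, 0.994], [0.006, 0.994, 0.107], [-1.0, 0.006, 0.0]]
force: [-0.3, -0.0, 0.1]
grip_width: -0.0
```

Run:
```python
from h import *
s=show()
from bench import manip
import cv2
for n,c in (("scene",(150,280,80,290)),("top",(130,270,230,460))):
    p=manip.snapshot(n);im=cv2.cvtColor(p['image'],cv2.COLOR_RGB2BGR)
    cv2.imwrite(f"pics/{n}16.png",cv2.resize(im[c[0]:c[1],c[2]:c[3]],None,fx=3.4,fy=3.4,interpolation=cv2.INTER_CUBIC))
```

```text
t 25.9167 pos [462.8 271.5 239.8] jaw 6.14 tilt [-0.     0.006 -1.   ] F [-0.32 -0.    0.06] grip -0.0
```

View pics/scene16.png

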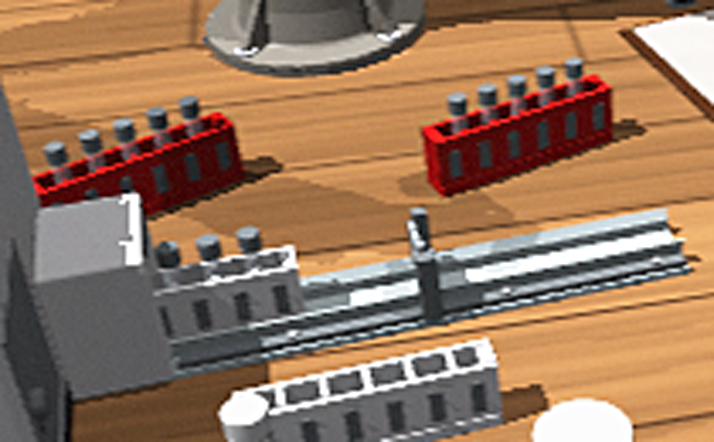

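View pics/top16.png

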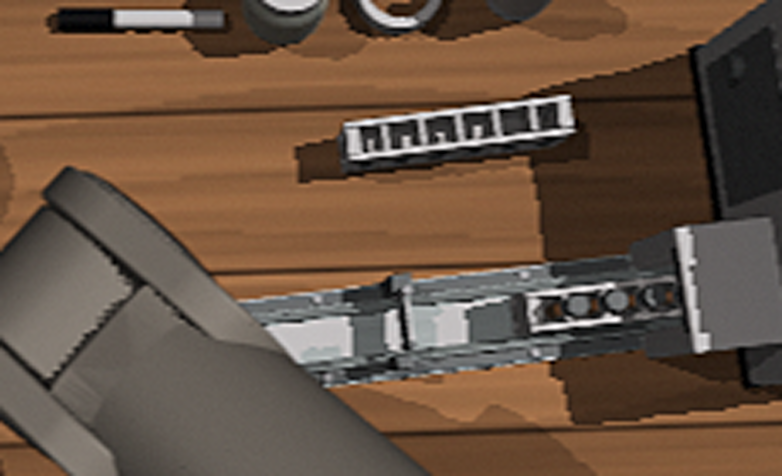

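The gate is shut across the lane (405,310 in the top view), the rack is upright with its front under the hood, and the empty rack hasn't moved. One last check of the rear-end position.

Run:
```python
from h import *
T=lambda u,v:(230+(u+.5)/3.4-.5,130+(v+.5)/3.4-.5)
G=np.array([484.6,61.5])
for uv in [(527,294),(534,333)]:
    P=ray("top",T(*uv),61);q=P[:2]-G;print(P.round(1),q@U,q@N)
show()
from bench import manip
print(manip.finish_job())
```

```text
[504.1 -24.5  61. ] 87.4610881123057 11.566767773676755
[475.3 -28.   61. ] 88.31318108920016 -17.456157206160373
t 26.0167 pos [464.7 264.8 238.9] jaw 5.72 tilt [-0.001 -0.    -1.   ] F [ 0.62 -1.29  0.17] grip 0.003
the job is handed in; nothing more can be done
None
```

The five-tube rack is loaded. I gripped it at mid-length, set it in the lane in front of the gate, pushed its rear end through the gate with the closed fingers, and pressed it home. I handed in at about 26 s.

**False stop:** at about 211 mm past the gate the rack stuck and looked as if it had arrived. My position measurement put it short of the stop's range. With a little more push (8.7 N at the last reading before it gave) it came free and jumped about 5 mm, then moved on freely. The force there was read only between moves, so the exact peak is unknown.

**Real stop:** contact came at about 259 mm past the gate. It held firm at 9.9 N measured, with about 1.4 mm of give, which fits the 6 N/mm rubber. I then let off slowly and lifted clear.

**Last checks:**
- The pictures show the gate shut behind the rack, the rack upright, and the empty rack where it was.
- The rear end measured about 88 mm past the gate, so the leading end is at about 258 mm. That agrees with where I felt contact, to within 2–3 mm.
- The robot was touching nothing.
- I could not see the plunger under the hood, so "home" rests on the force felt and these position measurements.
- The scene camera disagreed with the top and wrist cameras by a few mm on where the analyser is. I went by the top and wrist cameras for placing the rack.

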